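# Part a two-piece plaster mould with a wooden wedge

## Task

Take the wooden wedge out of its tool block and part the plaster mould with it: press the wedge point-down into the two prise notches of the seam by turns, changing ends as soon as the front half binds on its dowels and never letting one end get more than 5 mm ahead, until the seam stands open at least 3 mm at both ends, alike to within 2 mm. Go gently by feel, a forced wedge chips the plaster; only the wedge may touch the mould. Then hang the wedge back in its slot in the block, leaving the things lying around where they are.

Things in the scene. Friction and masses are not known exactly. Their poses are not given: they have to be found in the camera images.
- mould_back: Back half of a white plaster mould, fixed between 22 mm high wooden cleats on a 180 x 200 x 12 mm plywood board on the table. Origin: on the table, straight below the middle of the seam; x across the seam away from the front half, y along the seam (left, seen from the robot), z up. The half is 55 (x) x 150 (y) x 60 mm high, its top 72 mm above the table. It does not give.
- mould_front: Front half, mirror image, same size, loose, 0.5 kg, standing on the board. Origin: middle of its seam face's lower edge, 12 mm above the table; axes as mould_back, above whose origin it lies while shut. Opens along -x of mould_back. Working one end open swings it about the other, which may close again by up to half as much.
- dowel_left (a point): End of the left brass dowel of the back half: 10 mm thick, 40 mm long, 35 mm left of the seam's middle, 44 mm above the table; its twin is on the right. The front half is a close fit on both and stays on them. They stand a little askew, differently each time: one end may lead by 0.1 to 1.6 mm before the dowels bind, and that lead differs between the two ends. A 17 mm round casting stub fills the pour hole.
- notch_left (a point): Fixed point on the back half in the middle of the left prise notch: 61 mm left of the seam's middle, at its throat, 44 mm above the table. A notch is a V in the seam's top, 28 mm long (47 to 75 mm from the middle, open at the end face), 20 mm wide at the mould's top, walls 16 degrees from upright, 4 mm wide at the throat when shut (2 mm in each half), and 4 mm wide from there down to the board.
- notch_right (a point): The same point of the right notch, 61 mm right of the seam's middle.
- front_left (a point): Point of the front half that lies on notch_left while the mould is shut: its distance from notch_left along -x of mould_back is how far the left end is open.
- front_right (a point): The same for the right end and notch_right.
- wedge: Loose waxed hardwood wedge, 115 mm long, 70 g, hanging tip down. Origin: middle of the tip; z up along it, x across its thickness, y along its width. Blade 55 mm long, 20 mm wide, 3 mm thick at the tip to 22.4 mm (flanks lean 10 degrees). Handle above it: 22.4 (x) x 34 (y) x 60 mm tall; its 7 mm shoulders rest on the block. Best gripped across the 22.4 mm.
- wedge_lip (a point): Point of the wedge 3 mm above its tip, 4 mm thick there: level with a shut throat it meets both lips. Each further 2.8 mm down opens that end 1 mm, and the wedge must drift half of it towards the front half. Going in free takes up to 2 N of push; when the dowels bind it rises by 2 to 6 N per mm of depth. The squeeze on the plaster is one to two times the push; it chips at 18 N of squeeze.
- tool_block: Fixed wooden tool block, 80 (x) x 130 (y) x 62 mm high, origin at the centre of its underside. The wedge hangs in the middle slot, 25 (x) by 24 (y) mm wide and 60 mm deep, with its x and y along those of the block. A file and a pencil stub stand 48 mm either side along y, up to 36 mm above the block.
- block_slot (a point): Centre of the mouth of the wedge's slot, on the block's top, 62 mm above the table. With the wedge home its tip is 55 mm straight below this point.

How it is judged (in metres and radians):
On the way, in this order (a step that is already met when the one before it is completed fails the run):
1. one end of the seam is started: opened 1.5 mm with the wedge in it (x of any of front_left, front_right in the frame of mould_back below -0.0015 m and contact force between wedge and mould_front above 0.5 N).
2. the mould is parted: both ends open at least 3 mm (x of each of front_left, front_right in the frame of mould_back below -0.003 m), for 0.2 s.
At the end, for the whole second after the job is handed in: Both ends of the seam open at least 3 mm, halves parallel within 0.02 rad (2.4 mm end to end), front half upright (0.05 rad) and at rest; wedge released and at rest, hanging home in its slot (within 6 mm of the block's axis, tip 3 to 11 mm above the table, upright within 0.1 rad) (all of step 2 and angle between the x axis of mould_front and the x axis of mould_back, either way round below 0.02 rad and angle between mould_front's own z axis and vertical below 0.05 rad and linear speed of each of mould_front, wedge below 0.01 m/s and horizontal distance between wedge and tool_block below 0.006 m and height (world z) of wedge between 0.003 and 0.011 m and angle between wedge's own z axis and vertical below 0.1 rad); the robot touches nothing.
It fails at once if the wedge is forced: more than 18 N between the wedge and either mould half (the plaster chips) (contact force between wedge and mould_back above 18 N or contact force between wedge and mould_front above 18 N).
It fails at once if the front half is racked: the halves stand more than 0.052 rad out of parallel (one end over 6 mm ahead of the other) (angle between the x axis of mould_front and the x axis of mould_back, either way round above 0.052 rad).
It fails at once if a mould half is touched by the fingers or the arm instead of the wedge (contact force between any of the fingers, the arm and mould_front above 0.5 N or contact force between any of the fingers, the arm and mould_back above 0.5 N).
It fails at once if the front half is tipped over or lifted off the board (angle between mould_front's own z axis and vertical above 0.12 rad or height (world z) of mould_front above 0.025 m).
It fails at once if one of the things lying around is moved more than 15 mm (distance of any of water_jar, tube_a, tube_b, tube_c, pencil, paint_brush, paint_pot from where it was at the start of the episode above 0.015 m).
It also fails if it takes over 72 s, if anything falls off the work surface, if the arm or the gripper's body presses on something with over 40 N, if the wrist force passes 120 N, or if a joint passes its speed limit or range.

## Robot

A 7-joint arm with a two-finger parallel gripper is mounted at the origin on the work surface. World frame = base frame: x ahead of the robot, y to its left, z up, the work surface at z = 0. Lengths are in m, angles in degrees, forces in N, time in s.
With the tool pointing down it reaches from about 0.425 to 0.875 m from the base axis. Payload 4.7 kg.
Tool frame: the origin (TCP) lies midway between the tips of the shut fingers; the grasp point (between the pads) lies 19 mm behind it (env.grip_depth is the distance from the TCP to the grasp point, in m); z points along the fingers, y is the line along which they close (so a half turn about z gives the same grasp; the last joint's range is limited). The gripper opens to 87 mm and grips with 3 to 60 N. Pads are 19 mm wide; open, the fingers measure 117 mm over their backs; the gripper's body (75 mm by 190 mm) begins 51 mm behind the grasp point.
Start: joints at [-70.353, 18.392, -4.016, 83.108, 1.295, 78.541, -3.26], TCP at [0.21, 0.615, 0.192] pointing down, gripper open.
Joint ranges: [-163.93, 163.93], [-17.29, 119.83], [-79.2, 71.16], [3.27, 140.29], [-89.18, 269.18], [5.43, 117.66], [-154.24, 154.24]. Speed limits (degrees/s): [147.25, 147.25, 180, 180, 180, 180, 180].

## Interface

Orientations are given as [roll, pitch, yaw] about the fixed x, y, z axes, in that order (R = Rz(yaw) Ry(pitch) Rx(roll)).
In Python, from cell import get_obs, optics, env, nets gives the robot as it stands.
- The arm moves only by the shell command python3 -m creep 'ROWS' [FORCE]. ROWS is JSON, a list of rows, each an object of numbers: "wx", "wy", "wz": the turn, a rotation vector about the tool's x, y, z in degrees; "tx", "ty", "tz": the shift along the tool's x, y, z in mm; "gripper": the opening, from -1 (shut) to 1 (fully open). A call has 1 to 5 rows; each row is the pose to reach, as a shift and turn from the pose commanded when the call began, along the tool's axes at that moment; what a row does not reach only later rows make up. A row lasts 1/12 s, in which the tool goes at most 41.7 mm and 7.16 degrees, less where a joint would pass 70% of its speed; a pose out of reach is approached as far as the arm can. A call with a gripper value outside its range is refused whole. The fingers move at their own pace and stop on an object; FORCE is the grip in N (left out, the last holds). Time passes only in rows, so rows that repeat a pose let the fingers close. It gives the time, the measured TCP pose, the force, the opening and the grip force at its end, in the units of the state.
- get_obs(): the state, without advancing time (a new reading comes with each control period).
- optics.read_camera(name): name is "scene" or "side" or "wrist"; returns (picture, depth): 480x640x3 uint8, red, green, blue; 480x640 float32, m along the optical axis (not along the pixel's ray), 0 where there is no reading.
- optics.camera_info(name): a dict with "fovy" (degrees; the focal length in pixels is half the picture's height over the tangent of half this angle, whatever the lens; pixels are square), "cx", "cy" (the principal point, pixels), "k1" (the pictures are not rectified: a ray, as slopes to the right and down, at radius r is drawn at 1 + k1 r^2 times it, then the intrinsics apply), "R" (3x3) and "t" (3): a world point X has camera coordinates R X + t; the wrist camera has in their place "tool_from_camera" (4x4, takes a point from camera to tool coordinates, whose origin is the TCP and whose axes are the flange's). Camera axes: x right, y down, z forward; pixel columns grow to the right and rows downward; lengths in m; the calibration is good to about 2 mm. A picture is of the moment at which its call begins: read the wrist's pose just before it. camera_info takes no time and is no camera call.
- env.sign_off(): hands the job in; it is judged then, once.
Trained networks look in the newest picture that a camera, given by its name, has taken for a name from the list of things; names that differ only in an ending like _2 or _b are one class to them, and where a whole thing is asked for, a point or a joint stands for the part that bears it (a point fixed in the world has none). Each returns a list of dicts, best first, with "confidence" (0 to 1); they miss things now and then, are a little off and sometimes report something else, mostly with a low value. They report only what shows in the picture. A call takes as long as a camera call.
- nets.look_for(query, camera): "point" ([x, y, z] in m, in world coordinates, good to about 4 mm: the middle of the surface that is visible of it).
- nets.place_of(query, camera): "point" ([x, y, z] in m, in world coordinates, good to about 4 mm: a listed point, or the origin of a listed thing).
The state is a dict: "time_s": time; "qpos": joint angles; "joint_velocities": joint speeds; "effort": joint torques, N m; "tool_pos": TCP position; "tool_rot": TCP orientation; "force": force on the tool from outside, world axes, zero at the start; "wrist_torque": the same for the moment, N m; "grip_width": finger opening in m; "grasp_force": force on a finger pad.
Only numpy, scipy, OpenCV 4.12 (cv2) and the standard library are available. Lean on these libraries where they do the work, as an engineer would, in place of code of your own. Each camera call takes 0.05 s, during which the arm holds its last target. There are 200 camera calls.

## Working session

There is one attempt and no reset: what is moved stays moved. The work goes in short steps, Python scripts to look and compute and a shell command to move; the robot and the scene stay as the last step left them, time stands still between calls to the robot, and variables do not carry over. Pictures are saved under pics/ and viewed, at most 10 in all, crops included, and the job is handed in when it is done.

```bash
ls; mkdir -p pics; cat > h.py <<'E'
import numpy as np, cv2
from scipy.spatial.transform import Rotation as Ro
from cell import get_obs, optics, env, nets
def K(c):
    f=240/np.tan(np.radians(c["fovy"])/2); return f
def tool():
    o=get_obs(); T=np.eye(4); r=np.array(o["tool_rot"]); T[:3,:3]=Ro.from_euler('xyz',r,degrees=True).as_matrix(); T[:3,3]=o["tool_pos"]; return T
def cloud(name):
    T=tool() if name=="wrist" else None
    im,d=optics.read_camera(name); c=optics.camera_info(name); f=K(c)
    v,u=np.mgrid[:480,:640].astype(float)
    x=(u-c["cx"])/f; y=(v-c["cy"])/f; xs,ys=x.copy(),y.copy()
    for _ in range(8):
        s=1+c["k1"]*(xs**2+ys**2); xs=x/s; ys=y/s
    P=np.stack([xs*d,ys*d,d],-1)
    if name=="wrist":
        M=T@np.array(c["tool_from_camera"]); W=P@M[:3,:3].T+M[:3,3]
    else: W=(P-np.array(c["t"]))@np.array(c["R"])
    W[d==0]=np.nan
    return im,d,W
E
python3 - <<'E'
from h import *
print({k:v for k,v in get_obs().items()}); print(env.grip_depth)
ims=[]
for n in ("scene","side"):
    im,d,W=cloud(n); cv2.imwrite(f"pics/{n}0.png",im[...,::-1]); np.save(f"pics/{n}0.npy",W)
    for q in ("mould_back","mould_front","notch_left","notch_right","dowel_left","wedge","tool_block","block_slot","front_left","front_right"):
        r=nets.place_of(q,n)
        print(n,q,[(np.round(a["point"],4).tolist(),round(a["confidence"],2)) for a in r[:2]])
E
```

```text
pics
{'time_s': 0.0, 'qpos': array([-70.35445695,  18.43920796,  -4.01562349,  83.17449648,
         1.29570781,  78.53752242,  -3.2597284 ]), 'joint_velocities': array([-0.02497498,  0.06449134,  0.02448201, -0.10550407, -0.04483319,
        0.04125118,  0.056367  ]), 'effort': array([-8.14252562e-04, -4.91283739e+01, -4.04363852e-01, -3.12530279e+01,
       -6.39329106e-02,  4.37381922e-02,  1.74016427e-04]), 'tool_pos': array([0.20974135, 0.6146104 , 0.19076342]), 'tool_rot': array([-1.79894051e+02,  6.21702825e-03,  1.61164704e+02]), 'force': array([ 0.13653475, -0.14992275, -0.19672007]), 'wrist_torque': array([ 0.0238002 , -0.0362786 , -0.02277696]), 'grasp_force': 0.0, 'grip_width': 0.087196206726156}
0.0187
scene mould_back [([0.5636, 0.0743, 0.0013], 0.84)]
scene mould_front []
scene notch_left [([0.58, 0.1271, 0.0464], 0.92)]
scene notch_right [([0.5417, 0.0116, 0.0467], 0.65)]
scene dowel_left []
scene wedge []
scene tool_block [([0.4572, -0.3069, -0.0001], 0.91)]
scene block_slot [([0.4617, -0.3102, 0.0618], 0.75)]
scene front_left [([0.5816, 0.1257, 0.046], 0.77)]
scene front_right [([0.5819, 0.1306, 0.0447], 0.22)]
side mould_back [([0.5605, 0.07, 0.0011], 0.77), ([0.5827, 0.1262, 0.0474], 0.35)]
side mould_front [([0.5597, 0.0681, 0.0146], 0.98)]
side notch_left [([0.5781, 0.1267, 0.0446], 0.62)]
side notch_right [([0.5396, 0.0085, 0.0431], 0.65)]
side dowel_left [([0.536, 0.1127, 0.0427], 0.7)]
side wedge []
side tool_block [([0.4528, -0.3091, 0.0013], 0.59)]
side block_slot [([0.4607, -0.311, 0.0635], 0.59)]
side front_left [([0.5829, 0.1232, 0.0471], 0.72), ([0.582, 0.1278, 0.0452], 0.68)]
side front_right [([0.5419, 0.0124, 0.0475], 0.84)]
```

View pics/scene0.png

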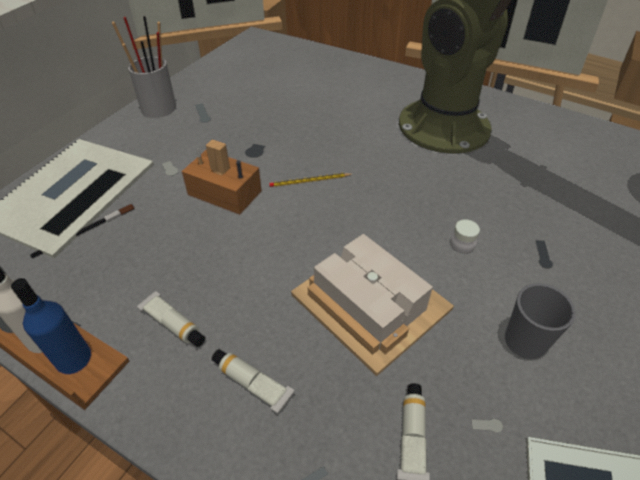

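View pics/side0.png

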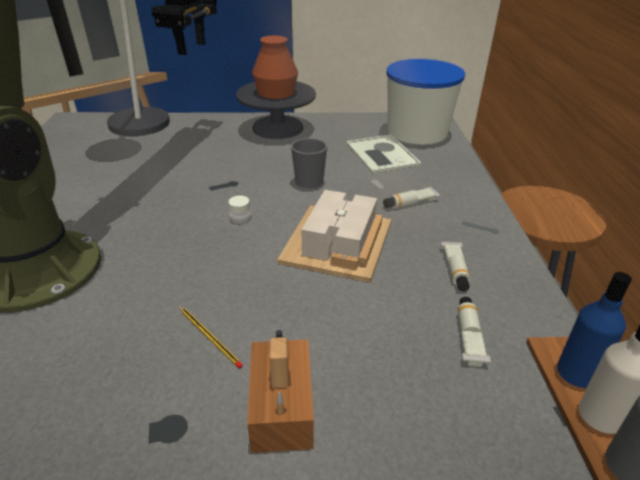

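The scene picture shows the mould at about (370,290) with its seam running from the upper left to the lower right, and the block with the wedge at (222,175). The side picture shows the block at (280,390) and the mould at (340,225). Next I fit the yaws from the depth.

```bash
cat >> h.py <<'E'
def rel(p,yaw):
    """row (mm,deg) to reach world tcp p, yaw, tool exactly down"""
    T=tool(); R=Ro.from_euler('xyz',[180,0,yaw],degrees=True).as_matrix()
    w=Ro.from_matrix(T[:3,:3].T@R).as_rotvec(degrees=True); t=T[:3,:3].T@(np.array(p)-T[:3,3])*1000
    print("t",t.round(1),"w",w.round(2),"now",T[:3,3].round(4),get_obs()["tool_rot"].round(2),"time",round(get_obs()["time_s"],2))
def rect(W,c,r,z0,z1):
    m=(W[...,2]>z0)&(W[...,2]<z1)&(np.hypot(W[...,0]-c[0],W[...,1]-c[1])<r)
    p=W[m]; q=cv2.minAreaRect((p[:,:2]*1000).astype(np.float32)); return len(p),q,np.median(p[:,2])
E
python3 - <<'E'
from h import *
for n in ("scene","side"):
    W=np.load(f"pics/{n}0.npy")
    print(n,"block",rect(W,(.458,-.308),.085,.054,.066))
    print(n,"handle",rect(W,(.458,-.308),.03,.112,.13))
    print(n,"mould",rect(W,(.561,.072),.11,.066,.078))
rel((.21,.615,.35),140)
E
```

```text
scene block (1469, ((459.0471496582031, -310.23126220703125), (84.80084991455078, 134.2787322998047), 2.753817558288574), np.float64(0.061191212935558195))
scene handle (199, ((458.59979248046875, -307.8373107910156), (23.90953826904297, 35.250057220458984), 3.4169325828552246), np.float64(0.12065991132737122))
scene mould (5401, ((562.4917602539062, 69.47303009033203), (152.3913116455078, 113.55452728271484), 70.56497192382812), np.float64(0.07162090056178264))
side block (4367, ((458.9774169921875, -310.8555908203125), (81.01557159423828, 132.9126434326172), 2.3082478046417236), np.float64(0.06255354588307953))
side handle (472, ((458.70562744140625, -311.1134033203125), (22.73570442199707, 35.2203369140625), 2.0678932666778564), np.float64(0.12217873044495992))
side mould (2515, ((563.9107055664062, 67.59625244140625), (155.57290649414062, 110.90799713134766), 71.38665008544922), np.float64(0.0724082410382675))
t [-2.000e-01 -1.000e-01 -1.581e+02] w [ 0.    0.   21.16] now [0.2099 0.6152 0.1919] [180.     0.   161.16] time 1.1
```

```bash
python3 -m creep '[{"tz":-40,"wz":7},{"tx":-20,"ty":-20,"tz":-80,"wz":14},{"tx":-40,"ty":-55,"tz":-110,"wz":21},{"tx":-55,"ty":-95,"tz":-110,"wz":28},{"tx":-70,"ty":-135,"tz":-110,"wz":35}]'; python3 -c "
from h import *
rel((.5,.2,.3),100);rel((.46,-.31,.27),80)"
```

```text
t [-408.6 -299.3 -108.1] w [ 0.    0.   61.16] now [0.2099 0.6152 0.1919] [180.     0.   161.16] time 1.1
t [-535.4 -794.9  -78.1] w [ 1.000e-02 -0.000e+00  8.116e+01] now [0.2099 0.6152 0.1919] [180.     0.   161.16] time 1.1validation failed for argument at $[0]...
```

```bash
python3 -m creep '[{"wx":0,"wy":0,"wz":7,"tx":0,"ty":0,"tz":-40,"gripper":1},{"wx":0,"wy":0,"wz":14,"tx":-20,"ty":-20,"tz":-70,"gripper":1},{"wx":0,"wy":0,"wz":21,"tx":-45,"ty":-45,"tz":-90,"gripper":1},{"wx":0,"wy":0,"wz":28,"tx":-75,"ty":-70,"tz":-90,"gripper":1},{"wx":0,"wy":0,"wz":35,"tx":-105,"ty":-95,"tz":-90,"gripper":1}]'; python3 -c "
from h import *
rel((.5,.2,.3),95);rel((.46,-.31,.27),92.5)"
```

```text
time_s: 1.52
tool_pos: [0.2792, 0.4911, 0.284]
tool_rot: [179.8, -0.1, 125.9]
force: [0.8, -0.6, -0.1]
grip_width: 0.0868
grasp_force: 0.0
t [-365.2    8.1  -16.7] w [ 0.17 -0.16 30.91] now [0.2792 0.4911 0.284 ] [ 1.7980e+02 -1.1000e-01  1.2591e+02] time 1.52
t [-754.9 -323.4   11.4] w [ 0.17 -0.16 33.41] now [0.2792 0.4911 0.284 ] [ 1.7980e+02 -1.1000e-01  1.2591e+02] time 1.52
```

```bash
python3 -m creep '[{"wx":0,"wy":0,"wz":6,"tx":-41,"ty":0,"tz":-2,"gripper":1},{"wx":0,"wy":0,"wz":12,"tx":-82,"ty":1,"tz":-4,"gripper":1},{"wx":0,"wy":0,"wz":18,"tx":-123,"ty":2,"tz":-8,"gripper":1},{"wx":0,"wy":0,"wz":25,"tx":-164,"ty":3,"tz":-10,"gripper":1},{"wx":0,"wy":0,"wz":32,"tx":-205,"ty":4,"tz":-12,"gripper":1}]'; python3 -c "
from h import *
rel((.54,.07,.3),75);rel((.46,-.31,.27),92.5)"
```

```text
time_s: 1.93
tool_pos: [0.4037, 0.3265, 0.2945]
tool_rot: [180.0, -0.1, 93.8]
force: [0.9, 0.5, 0.3]
grip_width: 0.0868
grasp_force: 0.0
t [-265.   118.8   -5.7] w [ 0.04 -0.07 18.83] now [0.4037 0.3265 0.2945] [ 1.7995e+02 -6.0000e-02  9.3830e+01] time 1.93
t [-638.8   13.6   23.8] w [ 0.04 -0.06  1.33] now [0.4037 0.3265 0.2945] [ 1.7995e+02 -6.0000e-02  9.3830e+01] time 1.93
```

```bash
python3 -m creep '[{"wx":0,"wy":0,"wz":4,"tx":-38,"ty":16,"tz":0,"gripper":1},{"wx":0,"wy":0,"wz":8,"tx":-76,"ty":32,"tz":0,"gripper":1},{"wx":0,"wy":0,"wz":12,"tx":-114,"ty":48,"tz":0,"gripper":1},{"wx":0,"wy":0,"wz":16,"tx":-152,"ty":64,"tz":0,"gripper":1},{"wx":0,"wy":0,"wz":19,"tx":-190,"ty":80,"tz":0,"gripper":1}]'; python3 - <<'E'
from h import *
im,d,W=cloud("wrist"); cv2.imwrite("pics/w1.png",im[...,::-1]); np.save("pics/w1.npy",W)
print(optics.camera_info("wrist"))
rel((.54,.07,.3),71);rel((.46,-.31,.27),92.5)
E
```

```text
time_s: 2.35
tool_pos: [0.4969, 0.1426, 0.2943]
tool_rot: [180.0, -0.1, 75.0]
force: [1.6, -0.1, 0.3]
grip_width: 0.087
grasp_force: 0.0
{'fovy': 66.26797010458452, 'cx': 322.20239350530613, 'cy': 238.05761480648485, 'k1': -0.00043033280342104086, 'tool_from_camera': array([[ 1.72568551e-03, -9.52783336e-01, -3.03646072e-01,
         8.37399013e-02],
       [ 9.99998409e-01,  1.50735694e-03,  9.53406664e-04,
        -3.63165693e-04],
       [-4.50686969e-04, -3.03647234e-01,  9.52784422e-01,
        -1.92782186e-01],
       [ 0.00000000e+00,  0.00000000e+00,  0.00000000e+00,
         1.00000000e+00]])}
t [-49.   54.5  -5. ] w [0.3  0.18 3.12] now [0.501  0.132  0.2946] [179.7    0.19  74.12] time 2.4
t [-436.3   81.4   26.5] w [  0.26   0.24 -18.38] now [0.501  0.132  0.2946] [179.7    0.19  74.12] time 2.4
```

View pics/w1.png

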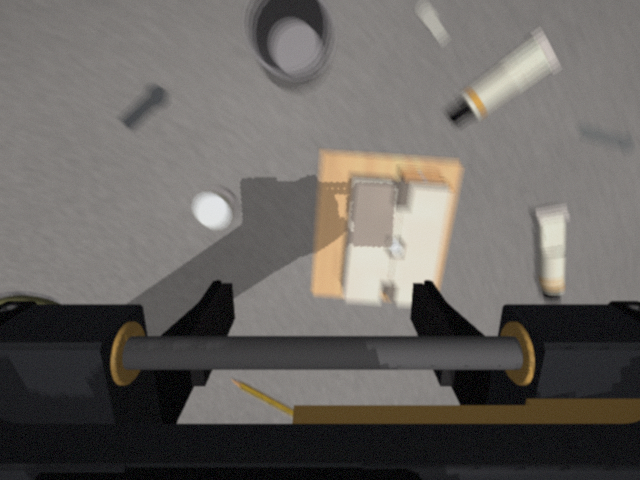

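The wrist picture, blurred because the arm was still moving, shows the mould at about (400,230) with its seam at column 395. I let the arm settle and take a fresh one for measuring.

```bash
python3 -m creep '[{"wx":0,"wy":0,"wz":2,"tx":-20,"ty":20,"tz":0,"gripper":1},{"wx":0,"wy":0,"wz":4,"tx":-30,"ty":40,"tz":0,"gripper":1},{"wx":0,"wy":0,"wz":4,"tx":-30,"ty":40,"tz":0,"gripper":1},{"wx":0,"wy":0,"wz":4,"tx":-30,"ty":40,"tz":0,"gripper":1},{"wx":0,"wy":0,"wz":4,"tx":-30,"ty":40,"tz":0,"gripper":1}]'; python3 - <<'E'
from h import *
im,d,W=cloud("wrist"); cv2.imwrite("pics/w2.png",im[...,::-1]); np.save("pics/w2.npy",W)
print("mould",rect(W,(.563,.069),.11,.067,.077))
m=(W[...,2]>.066)&(W[...,2]<.078)&(np.hypot(W[...,0]-.563,W[...,1]-.069)<.11)
v,u=np.where(m);print(u.min(),u.max(),v.min(),v.max())
for q in ("mould_back","notch_left","notch_right"):
    print(q,[(np.round(a["point"],4).tolist(),round(a["confidence"],2)) for a in nets.place_of(q,"wrist")[:2]])
cv2.imwrite("pics/w2c.png",cv2.resize(im[v.min()-20:v.max()+20,u.min()-20:u.max()+20,::-1],None,fx=2.6,fy=2.6,interpolation=cv2.INTER_CUBIC)); print(u.min()-20,v.min()-20)
rel((.54,.07,.3),71);rel((.46,-.31,.27),92.5)
E
```

```text
time_s: 2.82
tool_pos: [0.5269, 0.1064, 0.2938]
tool_rot: [-180.0, -0.0, 71.2]
force: [-0.5, -0.5, 0.2]
grip_width: 0.087
grasp_force: 0.0
mould (11053, ((563.4638671875, 68.66129302978516), (149.90579223632812, 110.24972534179688), 71.196044921875), np.float64(0.07221138460554222))
315 414 152 277
mould_back [([0.5654, 0.0698, 0.0026], 0.79), ([0.5447, 0.0108, 0.0445], 0.32)]
notch_left [([0.5837, 0.1265, 0.0432], 0.64)]
notch_right [([0.5432, 0.0161, 0.0429], 0.95)]
295 132
t [-30.4  24.2  -6.1] w [-0.01 -0.03  0.3 ] now [0.5268 0.1066 0.2939] [-1.7999e+02 -3.0000e-02  7.1300e+01] time 3.02
t [-416.    70.2   23.7] w [-1.00e-02 -3.00e-02 -2.12e+01] now [0.5268 0.1066 0.2939] [-1.7999e+02 -3.0000e-02  7.1300e+01] time 3.02
```

View pics/w2c.png

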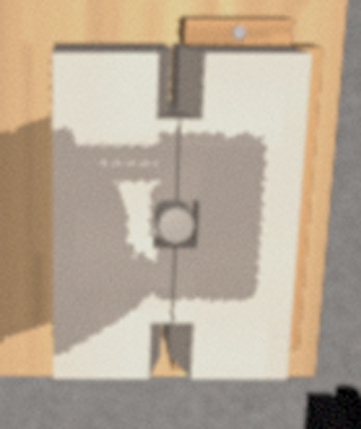

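The crop shows the shut mould, with the seam vertical at crop column 177, the notches at (180,85) and (172,350), and the stub at (175,225). The top face fits 149.9 x 110.2 mm, centred at (0.5635, 0.0687), yaw -18.8°. Now on to the block.

```bash
python3 -m creep '[{"wx":0,"wy":0,"wz":-4,"tx":-40,"ty":7,"tz":0,"gripper":1},{"wx":0,"wy":0,"wz":-8,"tx":-80,"ty":14,"tz":0,"gripper":1},{"wx":0,"wy":0,"wz":-12,"tx":-120,"ty":20,"tz":0,"gripper":1},{"wx":0,"wy":0,"wz":-16,"tx":-160,"ty":27,"tz":0,"gripper":1},{"wx":0,"wy":0,"wz":-21,"tx":-200,"ty":34,"tz":0,"gripper":1}]'; python3 -m creep '[{"wx":0,"wy":0,"wz":0,"tx":-35,"ty":0,"tz":0,"gripper":0.3},{"wx":0,"wy":0,"wz":0,"tx":-70,"ty":0,"tz":0,"gripper":0.3},{"wx":0,"wy":0,"wz":0,"tx":-105,"ty":0,"tz":0,"gripper":0.3},{"wx":0,"wy":0,"wz":0,"tx":-125,"ty":0,"tz":0,"gripper":0.3},{"wx":0,"wy":0,"wz":0,"tx":-125,"ty":0,"tz":0,"gripper":0.3}]';  python3 -m creep '[{"wx":0,"wy":0,"wz":0,"tx":0,"ty":0,"tz":0,"gripper":0.3},{"wx":0,"wy":0,"wz":0,"tx":0,"ty":0,"tz":0,"gripper":0.3}]'; python3 - <<'E'
from h import *
im,d,W=cloud("wrist"); cv2.imwrite("pics/w3.png",im[...,::-1]); np.save("pics/w3.npy",W)
print("block",rect(W,(.459,-.3105),.085,.057,.067))
print("handle",rect(W,(.459,-.3105),.027,.115,.128))
rel((.459,-.3105,.25),92.5)
E
```

```text
time_s: 3.43
tool_pos: [0.4944, -0.0959, 0.2941]
tool_rot: [179.9, -0.0, 92.5]
force: [0.5, -0.4, 0.1]
grip_width: 0.0869
grasp_force: 0.0
time_s: 3.85
tool_pos: [0.4983, -0.2253, 0.2942]
tool_rot: [180.0, 0.2, 91.7]
force: [-1.6, -0.4, 0.5]
grip_width: 0.0617
grasp_force: 0.0
time_s: 4.02
tool_pos: [0.5001, -0.2181, 0.2937]
tool_rot: [-180.0, -0.1, 92.3]
force: [-0.3, 0.8, -0.2]
grip_width: 0.0577
grasp_force: 0.0
block (4885, ((458.64453125, -309.97137451171875), (80.01459503173828, 130.79949951171875), 2.320481300354004), np.float64(0.062196608529608954))
handle (610, ((458.52447509765625, -308.6579895019531), (22.162633895874023, 33.73686981201172), 0.9884992241859436), np.float64(0.12182706376196048))
t [-91.  -45.   43.6] w [ 0.   -0.06 -0.16] now [ 0.5002 -0.2178  0.2937] [ 1.800e+02 -6.000e-02  9.234e+01] time 4.07
```

View pics/w3.png

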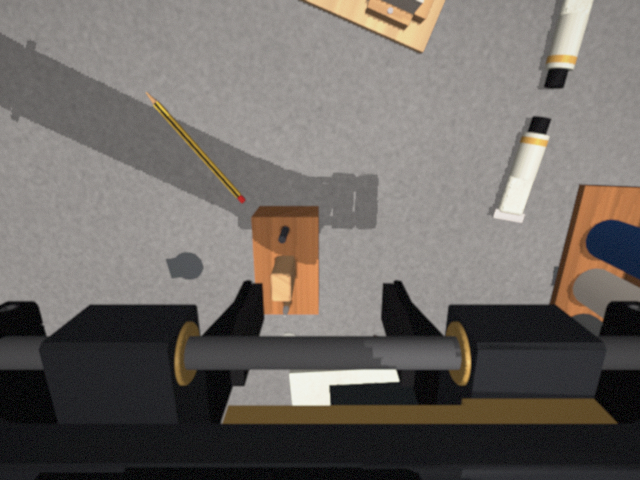

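The wrist picture shows the block at about (285,260) with the handle at (283,278), the pencil stub at (284,233) and the file at (287,312). I approach the handle.

```bash
python3 -m creep '[{"wx":0,"wy":0,"wz":0,"tx":-30,"ty":-15,"tz":14,"gripper":0.3},{"wx":0,"wy":0,"wz":0,"tx":-60,"ty":-30,"tz":28,"gripper":0.3},{"wx":0,"wy":0,"wz":0,"tx":-90,"ty":-45,"tz":42,"gripper":0.3},{"wx":0,"wy":0,"wz":0,"tx":-90,"ty":-45,"tz":75,"gripper":0.3},{"wx":0,"wy":0,"wz":0,"tx":-90,"ty":-45,"tz":100,"gripper":0.3}]';  python3 -m creep '[{"wx":0,"wy":0,"wz":0,"tx":0,"ty":0,"tz":30,"gripper":0.3},{"wx":0,"wy":0,"wz":0,"tx":0,"ty":0,"tz":30,"gripper":0.3},{"wx":0,"wy":0,"wz":0,"tx":0,"ty":0,"tz":30,"gripper":0.3},{"wx":0,"wy":0,"wz":0,"tx":0,"ty":0,"tz":30,"gripper":0.3}]'; python3 - <<'E'
from h import *
rel((.4586,-.309,.076),92.3)
im,d,W=cloud("wrist"); cv2.imwrite("pics/w4.png",im[...,::-1])
print("handle",rect(W,(.459,-.3105),.03,.115,.128))
E
```

```text
time_s: 4.48
tool_pos: [0.4574, -0.3122, 0.1929]
tool_rot: [179.9, -0.0, 92.1]
force: [0.7, 0.8, -0.8]
grip_width: 0.0565
grasp_force: 0.0
time_s: 4.82
tool_pos: [0.4595, -0.311, 0.1654]
tool_rot: [179.9, 0.0, 92.3]
force: [0.1, 0.6, 1.4]
grip_width: 0.0563
grasp_force: 0.0
t [ 2.1 -0.9 89.4] w [ 0.1   0.03 -0.02] now [ 0.4595 -0.311   0.1654] [1.799e+02 3.000e-02 9.228e+01] time 4.82
handle (1549, ((458.3119201660156, -308.87847900390625), (22.324851989746094, 33.849220275878906), 2.7604055404663086), np.float64(0.12187163042600432))
```

```bash
python3 -m creep '[{"wx":0,"wy":0,"wz":0,"tx":2,"ty":-1,"tz":30,"gripper":0.3},{"wx":0,"wy":0,"wz":0,"tx":2,"ty":-1,"tz":60,"gripper":0.3},{"wx":0,"wy":0,"wz":0,"tx":2,"ty":-1,"tz":85,"gripper":0.3},{"wx":0,"wy":0,"wz":0,"tx":2,"ty":-1,"tz":90,"gripper":0.3},{"wx":0,"wy":0,"wz":0,"tx":2,"ty":-1,"tz":90,"gripper":0.3}]';  python3 -m creep '[{"wx":0,"wy":0,"wz":0,"tx":0,"ty":0,"tz":0,"gripper":0.0},{"wx":0,"wy":0,"wz":0,"tx":0,"ty":0,"tz":0,"gripper":-0.3},{"wx":0,"wy":0,"wz":0,"tx":0,"ty":0,"tz":0,"gripper":-0.7},{"wx":0,"wy":0,"wz":0,"tx":0,"ty":0,"tz":0,"gripper":-0.7},{"wx":0,"wy":0,"wz":0,"tx":0,"ty":0,"tz":0,"gripper":-0.7}]' 40; python3 -m creep '[{"wx":0,"wy":0,"wz":0,"tx":0,"ty":0,"tz":0,"gripper":-0.7},{"wx":0,"wy":0,"wz":0,"tx":0,"ty":0,"tz":0,"gripper":-0.7},{"wx":0,"wy":0,"wz":0,"tx":0,"ty":0,"tz":0,"gripper":-0.7}]'
```

```text
time_s: 5.28
tool_pos: [0.4571, -0.3092, 0.0739]
tool_rot: [-179.9, -0.0, 92.2]
force: [0.2, 0.5, 0.9]
grip_width: 0.0564
grasp_force: 0.0
time_s: 5.7
tool_pos: [0.4577, -0.3098, 0.0747]
tool_rot: [179.9, 0.0, 92.2]
force: [-1.2, 0.7, 0.2]
grip_width: 0.0309
grasp_force: 0.0
time_s: 5.95
tool_pos: [0.4573, -0.3096, 0.0742]
tool_rot: [180.0, 0.0, 92.2]
force: [-0.5, -0.1, 2.2]
grip_width: 0.0219
grasp_force: 39.9
```

```bash
python3 -m creep '[{"wx":0,"wy":0,"wz":0,"tx":0,"ty":0,"tz":-25,"gripper":-0.7},{"wx":0,"wy":0,"wz":0,"tx":0,"ty":0,"tz":-50,"gripper":-0.7},{"wx":0,"wy":0,"wz":0,"tx":0,"ty":0,"tz":-80,"gripper":-0.7},{"wx":0,"wy":0,"wz":0,"tx":0,"ty":0,"tz":-110,"gripper":-0.7},{"wx":0,"wy":0,"wz":0,"tx":0,"ty":0,"tz":-130,"gripper":-0.7}]';  python3 -c "
from h import *
o=get_obs();print(o['grip_width'],o['grasp_force'],o['force'])
rel((.5438,.011,.2),71.2)"
```

```text
time_s: 6.37
tool_pos: [0.4575, -0.3102, 0.2064]
tool_rot: [179.9, 0.0, 92.1]
force: [-0.5, 0.1, 0.5]
grip_width: 0.022
grasp_force: 39.9
0.021978544702980413 39.93269920349121 [-0.48916349  0.13663186  0.45689766]
t [317.8  98.2   6.3] w [1.400e-01 2.000e-02 2.094e+01] now [ 0.4575 -0.3102  0.2064] [1.7987e+02 5.0000e-02 9.2140e+01] time 6.37
```

```bash
python3 -m creep '[{"wx":0,"wy":0,"wz":3,"tx":38,"ty":12,"tz":0,"gripper":-0.7},{"wx":0,"wy":0,"wz":6,"tx":76,"ty":24,"tz":0,"gripper":-0.7},{"wx":0,"wy":0,"wz":9,"tx":114,"ty":36,"tz":0,"gripper":-0.7},{"wx":0,"wy":0,"wz":12,"tx":152,"ty":48,"tz":0,"gripper":-0.7},{"wx":0,"wy":0,"wz":15,"tx":190,"ty":59,"tz":0,"gripper":-0.7}]';python3 -c "
from h import *
rel((.5438,.011,.2),71.2)"
```

```text
time_s: 6.78
tool_pos: [0.5089, -0.1155, 0.2038]
tool_rot: [180.0, -0.0, 77.0]
force: [1.0, -0.4, -0.4]
grip_width: 0.022
grasp_force: 39.9
t [131.1   5.6   3.9] w [ 0.01 -0.04  5.8 ] now [ 0.5089 -0.1155  0.2038] [ 1.7999e+02 -4.0000e-02  7.7000e+01] time 6.78
```

```bash
python3 -m creep '[{"wx":0,"wy":0,"wz":2,"tx":35,"ty":2,"tz":0,"gripper":-0.7},{"wx":0,"wy":0,"wz":4,"tx":70,"ty":4,"tz":0,"gripper":-0.7},{"wx":0,"wy":0,"wz":6,"tx":105,"ty":5,"tz":0,"gripper":-0.7},{"wx":0,"wy":0,"wz":6,"tx":127,"ty":6,"tz":0,"gripper":-0.7},{"wx":0,"wy":0,"wz":6,"tx":127,"ty":6,"tz":0,"gripper":-0.7}]';python3 -m creep '[{"wx":0,"wy":0,"wz":0,"tx":0,"ty":0,"tz":0,"gripper":-0.7},{"wx":0,"wy":0,"wz":0,"tx":0,"ty":0,"tz":10,"gripper":-0.7},{"wx":0,"wy":0,"wz":0,"tx":0,"ty":0,"tz":20,"gripper":-0.7},{"wx":0,"wy":0,"wz":0,"tx":0,"ty":0,"tz":20,"gripper":-0.7},{"wx":0,"wy":0,"wz":0,"tx":0,"ty":0,"tz":20,"gripper":-0.7}]'; python3 - <<'E'
from h import *
rel((.5438,.011,.15),71.2)
print(get_obs()["force"])
im,d,W=cloud("wrist"); cv2.imwrite("pics/w5.png",im[...,::-1]);print(nets.place_of("wedge","wrist")[:1], [nets.place_of(q,"wrist")[:1] for q in ("notch_right","notch_left","wedge_lip")])
for n in ("scene","side"):
    im,d,W=cloud(n); cv2.imwrite(f"pics/{n}5.png",im[...,::-1]);print(n,nets.place_of("wedge",n)[:1])
E
```

```text
time_s: 7.2
tool_pos: [0.5434, 0.0123, 0.203]
tool_rot: [-179.9, -0.1, 71.7]
force: [-0.4, -0.1, -0.4]
grip_width: 0.0221
grasp_force: 39.9
time_s: 7.62
tool_pos: [0.5418, 0.0038, 0.1827]
tool_rot: [-179.9, 0.1, 71.0]
force: [0.5, 1.4, -0.6]
grip_width: 0.0218
grasp_force: 39.9
t [ 7.5 -0.4 32.7] w [-0.11  0.06 -0.15] now [0.5418 0.0038 0.1827] [-1.7989e+02  6.0000e-02  7.1050e+01] time 7.62
[ 0.53501154  1.38035508 -0.55716734]
[{'point': [0.5403, 0.006, 0.1135], 'confidence': 0.71}] [[{'point': [0.5399, 0.0122, 0.0415], 'confidence': 0.96}], [{'point': [0.5833, 0.1253, 0.0434], 'confidence': 0.61}], [{'point': [0.5453, 0.0024, 0.1189], 'confidence': 0.81}]]
scene [{'point': [0.5437, -0.0005, 0.1172], 'confidence': 0.77}]
side [{'point': [0.549, 0.0025, 0.1167], 'confidence': 0.57}]
```

View pics/w5.png

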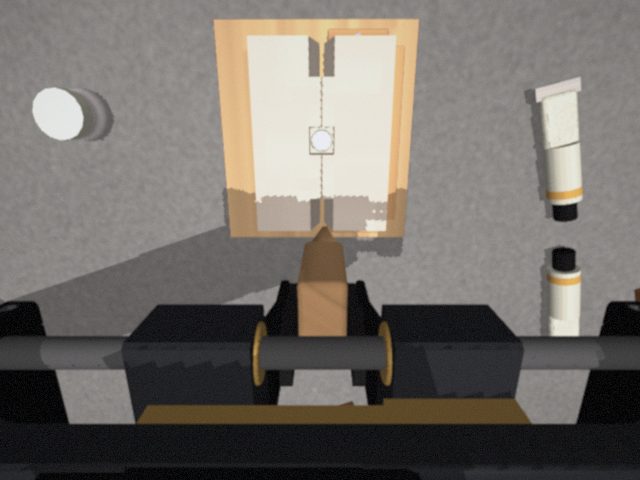

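The tip is at about (322,228), in line with the seam at column 321, and the right notch lies just ahead of it. I move over the notch and go down to just above the throat.

```bash
cat >> h.py <<'E'
def st(side=None):
    o=get_obs(); y=np.radians(-18.8); X=np.array([np.cos(y),np.sin(y)]); Y=np.array([-np.sin(y),np.cos(y)])
    p=np.array(o["tool_pos"]); q=p[:2]-[.5635,.0687]; F=np.array(o["force"])
    print("t%.2f tip: mx %.2f my %.2f z %.2f mm | F mx %.1f my %.1f z %.1f | rot %s"%(o["time_s"],q@X*1e3,q@Y*1e3,p[2]*1e3-67.2,F[:2]@X,F[:2]@Y,F[2],np.round(o["tool_rot"],2)))
E
python3 -m creep '[{"wx":0,"wy":0,"wz":0,"tx":8,"ty":0,"tz":0,"gripper":-0.7},{"wx":0,"wy":0,"wz":0,"tx":8,"ty":0,"tz":20,"gripper":-0.7},{"wx":0,"wy":0,"wz":0,"tx":8,"ty":0,"tz":40,"gripper":-0.7},{"wx":0,"wy":0,"wz":0,"tx":8,"ty":0,"tz":40,"gripper":-0.7},{"wx":0,"wy":0,"wz":0,"tx":8,"ty":0,"tz":40,"gripper":-0.7}]' >/dev/null; python3 -c "from h import *;st()"; python3 -m creep '[{"wx":0,"wy":0,"wz":0,"tx":0,"ty":0,"tz":8,"gripper":-0.7},{"wx":0,"wy":0,"wz":0,"tx":0,"ty":0,"tz":15,"gripper":-0.7},{"wx":0,"wy":0,"wz":0,"tx":0,"ty":0,"tz":20,"gripper":-0.7},{"wx":0,"wy":0,"wz":0,"tx":0,"ty":0,"tz":20,"gripper":-0.7},{"wx":0,"wy":0,"wz":0,"tx":0,"ty":0,"tz":20,"gripper":-0.7}]' >/dev/null; python3 -c "from h import *;st()"
```

```text
t8.48 tip: mx 0.21 my -58.69 z 76.02 mm | F mx -0.6 my 0.6 z -0.6 | rot [-1.7989e+02  7.0000e-02  7.1190e+01]
t8.90 tip: mx 0.92 my -58.99 z 56.52 mm | F mx -0.2 my 0.0 z -0.1 | rot [-1.7998e+02  1.0000e-02  7.1150e+01]
```

```bash
python3 -m creep '[{"wx":0,"wy":0,"wz":0,"tx":-1,"ty":-0.8,"tz":4,"gripper":-0.7},{"wx":0,"wy":0,"wz":0,"tx":-1,"ty":-0.8,"tz":8,"gripper":-0.7},{"wx":0,"wy":0,"wz":0,"tx":-1,"ty":-0.8,"tz":11,"gripper":-0.7},{"wx":0,"wy":0,"wz":0,"tx":-1,"ty":-0.8,"tz":11,"gripper":-0.7},{"wx":0,"wy":0,"wz":0,"tx":-1,"ty":-0.8,"tz":11,"gripper":-0.7}]' >/dev/null; python3 -c "from h import *;st()"; python3 -m creep '[{"wx":0,"wy":0,"wz":0,"tx":0,"ty":0,"tz":1,"gripper":-0.7},{"wx":0,"wy":0,"wz":0,"tx":0,"ty":0,"tz":2,"gripper":-0.7},{"wx":0,"wy":0,"wz":0,"tx":0,"ty":0,"tz":3,"gripper":-0.7},{"wx":0,"wy":0,"wz":0,"tx":0,"ty":0,"tz":3,"gripper":-0.7},{"wx":0,"wy":0,"wz":0,"tx":0,"ty":0,"tz":3,"gripper":-0.7}]' >/dev/null; python3 -c "from h import *;st()"
```

```text
t9.32 tip: mx -0.54 my -60.02 z 45.17 mm | F mx -2.4 my -0.2 z -0.1 | rot [-1.7991e+02  2.0000e-02  7.1160e+01]
t9.73 tip: mx -0.70 my -59.78 z 42.37 mm | F mx -5.1 my -0.7 z 1.1 | rot [-179.89    0.     71.18]
```

```bash
python3 -m creep '[{"wx":0,"wy":0,"wz":0,"tx":0,"ty":-1,"tz":0,"gripper":-0.7},{"wx":0,"wy":0,"wz":0,"tx":0,"ty":-1,"tz":0,"gripper":-0.7},{"wx":0,"wy":0,"wz":0,"tx":0,"ty":-1,"tz":0,"gripper":-0.7}]' >/dev/null; python3 -c "from h import *;st()"; python3 -m creep '[{"wx":0,"wy":0,"wz":0,"tx":0,"ty":0,"tz":1,"gripper":-0.7},{"wx":0,"wy":0,"wz":0,"tx":0,"ty":0,"tz":1,"gripper":-0.7},{"wx":0,"wy":0,"wz":0,"tx":0,"ty":0,"tz":1,"gripper":-0.7}]' >/dev/null; python3 -c "from h import *;st()"
```

```text
t9.98 tip: mx -0.98 my -59.85 z 42.43 mm | F mx -3.7 my -0.5 z -1.0 | rot [-179.99   -0.     71.17]
t10.23 tip: mx -0.93 my -59.89 z 41.67 mm | F mx -4.6 my 0.3 z 1.5 | rot [-1.7998e+02 -1.0000e-02  7.1160e+01]
```

```bash
python3 -m creep '[{"wx":0,"wy":0,"wz":0,"tx":0,"ty":-2,"tz":0,"gripper":-0.7},{"wx":0,"wy":0,"wz":0,"tx":0,"ty":-2,"tz":0,"gripper":-0.7},{"wx":0,"wy":0,"wz":0,"tx":0,"ty":-2,"tz":0,"gripper":-0.7}]' >/dev/null; python3 -c "from h import *;st()"; python3 -m creep '[{"wx":0,"wy":0,"wz":0,"tx":0,"ty":0,"tz":1,"gripper":-0.7},{"wx":0,"wy":0,"wz":0,"tx":0,"ty":-0.2,"tz":1.5,"gripper":-0.7},{"wx":0,"wy":0,"wz":0,"tx":0,"ty":-0.2,"tz":1.5,"gripper":-0.7}]' >/dev/null; python3 -c "from h import *;st()"
```

```text
t10.48 tip: mx -1.73 my -60.00 z 41.93 mm | F mx -0.5 my 0.1 z -0.6 | rot [ 1.7986e+02 -2.0000e-02  7.1150e+01]
t10.73 tip: mx -2.00 my -59.97 z 40.53 mm | F mx 0.0 my 0.3 z -0.8 | rot [ 1.7989e+02 -2.0000e-02  7.1150e+01]
```

```bash
python3 -m creep '[{"wx":0,"wy":0,"wz":0,"tx":0,"ty":0,"tz":1,"gripper":-0.7},{"wx":0,"wy":0,"wz":0,"tx":0,"ty":-0.2,"tz":1.5,"gripper":-0.7},{"wx":0,"wy":0,"wz":0,"tx":0,"ty":-0.2,"tz":1.5,"gripper":-0.7}]' >/dev/null; python3 -c "from h import *;st()";  python3 -m creep '[{"wx":0,"wy":0,"wz":0,"tx":0,"ty":0,"tz":1,"gripper":-0.7},{"wx":0,"wy":0,"wz":0,"tx":0,"ty":-0.2,"tz":1.5,"gripper":-0.7},{"wx":0,"wy":0,"wz":0,"tx":0,"ty":-0.2,"tz":1.5,"gripper":-0.7}]' >/dev/null; python3 -c "from h import *;st()"
```

```text
t10.98 tip: mx -2.20 my -59.80 z 39.29 mm | F mx 0.0 my -0.2 z 4.6 | rot [ 1.7989e+02 -4.0000e-02  7.1160e+01]
t11.23 tip: mx -2.61 my -59.79 z 37.48 mm | F mx 1.5 my 0.7 z 4.1 | rot [ 1.7991e+02 -3.0000e-02  7.1160e+01]
```

```bash
python3 -m creep '[{"wx":0,"wy":0,"wz":0,"tx":0,"ty":0,"tz":0,"gripper":-0.7}]' >/dev/null; python3 -c "from h import *;st()";  python3 -m creep '[{"wx":0,"wy":0,"wz":0,"tx":0,"ty":-0.2,"tz":0.8,"gripper":-0.7},{"wx":0,"wy":0,"wz":0,"tx":0,"ty":-0.2,"tz":0.8,"gripper":-0.7}]' >/dev/null; python3 -c "from h import *;st()";python3 -m creep '[{"wx":0,"wy":0,"wz":0,"tx":0,"ty":0,"tz":0,"gripper":-0.7}]' >/dev/null; python3 -c "from h import *;st()"
```

```text
t11.32 tip: mx -2.66 my -59.79 z 37.45 mm | F mx 1.5 my 0.2 z 3.2 | rot [ 1.7991e+02 -3.0000e-02  7.1160e+01]
t11.48 tip: mx -2.91 my -59.79 z 36.53 mm | F mx 2.2 my -0.3 z 4.1 | rot [ 1.7991e+02 -2.0000e-02  7.1160e+01]
t11.57 tip: mx -2.92 my -59.83 z 36.52 mm | F mx 3.1 my 0.6 z 2.8 | rot [ 1.7992e+02 -2.0000e-02  7.1160e+01]
```

```bash
python3 -m creep '[{"wx":0,"wy":0,"wz":0,"tx":0,"ty":0,"tz":0.8,"gripper":-0.7},{"wx":0,"wy":0,"wz":0,"tx":0,"ty":0,"tz":0.8,"gripper":-0.7},{"wx":0,"wy":0,"wz":0,"tx":0,"ty":0,"tz":0.8,"gripper":-0.7}]' >/dev/null; python3 -c "from h import *;st()";python3 -m creep '[{"wx":0,"wy":0,"wz":0,"tx":0,"ty":-0.1,"tz":0.8,"gripper":-0.7},{"wx":0,"wy":0,"wz":0,"tx":0,"ty":-0.1,"tz":0.8,"gripper":-0.7},{"wx":0,"wy":0,"wz":0,"tx":0,"ty":-0.1,"tz":0.8,"gripper":-0.7}]' >/dev/null; python3 -c "from h import *;st()"
```

```text
t11.82 tip: mx -3.00 my -59.84 z 35.85 mm | F mx 1.0 my 0.4 z 4.5 | rot [ 1.7993e+02 -2.0000e-02  7.1160e+01]
t12.07 tip: mx -3.02 my -59.78 z 35.36 mm | F mx 1.6 my -0.4 z 6.4 | rot [ 1.7993e+02 -3.0000e-02  7.1150e+01]
```

```bash
python3 -m creep '[{"wx":0,"wy":0,"wz":0,"tx":0,"ty":0,"tz":-10,"gripper":-0.7},{"wx":0,"wy":0,"wz":0,"tx":0,"ty":0,"tz":-25,"gripper":-0.7},{"wx":0,"wy":0,"wz":0,"tx":0,"ty":0,"tz":-42,"gripper":-0.7},{"wx":0,"wy":0,"wz":0,"tx":20,"ty":0,"tz":-44,"gripper":-0.7},{"wx":0,"wy":0,"wz":0,"tx":50,"ty":0,"tz":-44,"gripper":-0.7}]' >/dev/null; python3 -m creep '[{"wx":0,"wy":0,"wz":0,"tx":30,"ty":0.5,"tz":0,"gripper":-0.7},{"wx":0,"wy":0,"wz":0,"tx":60,"ty":1,"tz":0,"gripper":-0.7},{"wx":0,"wy":0,"wz":0,"tx":71,"ty":1,"tz":0,"gripper":-0.7},{"wx":0,"wy":0,"wz":0,"tx":71,"ty":1,"tz":0,"gripper":-0.7},{"wx":0,"wy":0,"wz":0,"tx":71,"ty":1,"tz":0,"gripper":-0.7}]'; python3 - <<'E'
from h import *
st()
for n in ("scene","side"):
    im,d,W=cloud(n)
    for q in ("front_left","front_right","notch_left","notch_right"): print(n,q,[a["point"] for a in nets.place_of(q,n)[:1]])
E
```

```text
time_s: 12.9
tool_pos: [0.5791, 0.1269, 0.1449]
tool_rot: [-179.8, 0.2, 71.2]
force: [0.0, -0.6, -0.8]
grip_width: 0.0223
grasp_force: 39.9
t12.90 tip: mx -3.95 my 60.09 z 77.70 mm | F mx 0.2 my -0.5 z -0.8 | rot [-1.7984e+02  1.7000e-01  7.1220e+01]
scene front_left []
scene front_right [[0.5379, 0.0117, 0.0431]]
scene notch_left [[0.5785, 0.1275, 0.0438]]
scene notch_right [[0.5382, 0.0081, 0.0454]]
side front_left [[0.583, 0.1249, 0.0453]]
side front_right [[0.5393, 0.0139, 0.0439]]
side notch_left [[0.5845, 0.1273, 0.04]]
side notch_right [[0.5384, 0.0068, 0.0446]]
```

```bash
python3 -m creep '[{"wx":0,"wy":0,"wz":0,"tx":0,"ty":1.8,"tz":8,"gripper":-0.7},{"wx":0,"wy":0,"wz":0,"tx":0,"ty":1.8,"tz":16,"gripper":-0.7},{"wx":0,"wy":0,"wz":0,"tx":0,"ty":1.8,"tz":24,"gripper":-0.7},{"wx":0,"wy":0,"wz":0,"tx":0,"ty":1.8,"tz":29,"gripper":-0.7},{"wx":0,"wy":0,"wz":0,"tx":0,"ty":1.8,"tz":29,"gripper":-0.7}]' >/dev/null;python3 -c "from h import *;st()"; python3 -m creep '[{"wx":0,"wy":0,"wz":0,"tx":0,"ty":0,"tz":0,"gripper":-0.7},{"wx":0,"wy":0,"wz":0,"tx":0,"ty":0,"tz":0,"gripper":-0.7},{"wx":0,"wy":0,"wz":0,"tx":0,"ty":0,"tz":0,"gripper":-0.7}]' >/dev/null;python3 -c "from h import *;st()"
```

```text
t13.82 tip: mx -1.98 my 60.40 z 47.65 mm | F mx -1.3 my -0.5 z -0.5 | rot [-1.7985e+02  1.3000e-01  7.1170e+01]
t14.07 tip: mx -0.46 my 61.26 z 50.18 mm | F mx 0.3 my 0.7 z -1.5 | rot [ 1.7996e+02 -3.0000e-02  7.1160e+01]
```

```bash
python3 -m creep '[{"wx":0,"wy":0,"wz":0,"tx":0,"ty":-1.3,"tz":2,"gripper":-0.7},{"wx":0,"wy":0,"wz":0,"tx":0,"ty":-1.3,"tz":4,"gripper":-0.7},{"wx":0,"wy":0,"wz":0,"tx":0,"ty":-1.3,"tz":6,"gripper":-0.7},{"wx":0,"wy":0,"wz":0,"tx":0,"ty":-1.3,"tz":6,"gripper":-0.7},{"wx":0,"wy":0,"wz":0,"tx":0,"ty":-1.3,"tz":6,"gripper":-0.7}]' >/dev/null;python3 -c "from h import *;st()"; python3 -m creep '[{"wx":0,"wy":0,"wz":0,"tx":0,"ty":0,"tz":1,"gripper":-0.7},{"wx":0,"wy":0,"wz":0,"tx":0,"ty":0,"tz":2,"gripper":-0.7},{"wx":0,"wy":0,"wz":0,"tx":0,"ty":0,"tz":2,"gripper":-0.7}]' >/dev/null;python3 -c "from h import *;st()"
```

```text
t14.48 tip: mx -1.94 my 61.02 z 43.71 mm | F mx 1.0 my -0.3 z -0.9 | rot [179.98  -0.    71.16]
t14.73 tip: mx -1.73 my 61.11 z 41.79 mm | F mx 1.5 my 0.6 z -0.7 | rot [ 1.7996e+02 -1.0000e-02  7.1160e+01]
```

```bash
python3 -m creep '[{"wx":0,"wy":0,"wz":0,"tx":0,"ty":0,"tz":1,"gripper":-0.7},{"wx":0,"wy":0,"wz":0,"tx":0,"ty":0,"tz":1.5,"gripper":-0.7},{"wx":0,"wy":0,"wz":0,"tx":0,"ty":0,"tz":1.5,"gripper":-0.7}]' >/dev/null;python3 -c "from h import *;st()"; python3 -m creep '[{"wx":0,"wy":0,"wz":0,"tx":0,"ty":0,"tz":1,"gripper":-0.7},{"wx":0,"wy":0,"wz":0,"tx":0,"ty":-0.1,"tz":1.2,"gripper":-0.7},{"wx":0,"wy":0,"wz":0,"tx":0,"ty":-0.1,"tz":1.2,"gripper":-0.7}]' >/dev/null;python3 -c "from h import *;st()"
```

```text
t14.98 tip: mx -1.73 my 61.22 z 40.76 mm | F mx 1.0 my 0.5 z 1.9 | rot [ 1.7996e+02 -3.0000e-02  7.1160e+01]
t15.23 tip: mx -2.02 my 61.27 z 39.14 mm | F mx 1.9 my 0.4 z 2.1 | rot [ 1.7997e+02 -2.0000e-02  7.1160e+01]
```

```bash
python3 -m creep '[{"wx":0,"wy":0,"wz":0,"tx":0,"ty":-0.1,"tz":0.8,"gripper":-0.7},{"wx":0,"wy":0,"wz":0,"tx":0,"ty":-0.2,"tz":1.2,"gripper":-0.7},{"wx":0,"wy":0,"wz":0,"tx":0,"ty":-0.2,"tz":1.2,"gripper":-0.7}]' >/dev/null;python3 -c "from h import *;st()"; python3 -m creep '[{"wx":0,"wy":0,"wz":0,"tx":0,"ty":-0.1,"tz":0.8,"gripper":-0.7},{"wx":0,"wy":0,"wz":0,"tx":0,"ty":-0.2,"tz":1.2,"gripper":-0.7},{"wx":0,"wy":0,"wz":0,"tx":0,"ty":-0.2,"tz":1.2,"gripper":-0.7}]' >/dev/null;python3 -c "from h import *;st()"
```

```text
t15.48 tip: mx -2.29 my 61.20 z 37.81 mm | F mx 1.6 my 0.4 z 1.6 | rot [ 1.7998e+02 -1.0000e-02  7.1170e+01]
t15.73 tip: mx -2.46 my 61.15 z 36.65 mm | F mx 1.7 my -0.6 z 2.4 | rot [ 1.7998e+02 -1.0000e-02  7.1160e+01]
```

```bash
python3 -m creep '[{"wx":0,"wy":0,"wz":0,"tx":0,"ty":-0.1,"tz":0.8,"gripper":-0.7},{"wx":0,"wy":0,"wz":0,"tx":0,"ty":-0.2,"tz":1.2,"gripper":-0.7},{"wx":0,"wy":0,"wz":0,"tx":0,"ty":-0.2,"tz":1.2,"gripper":-0.7}]' >/dev/null;python3 -c "from h import *;st()"; python3 -m creep '[{"wx":0,"wy":0,"wz":0,"tx":0,"ty":-0.1,"tz":0.8,"gripper":-0.7},{"wx":0,"wy":0,"wz":0,"tx":0,"ty":-0.2,"tz":1,"gripper":-0.7},{"wx":0,"wy":0,"wz":0,"tx":0,"ty":-0.2,"tz":1,"gripper":-0.7}]' >/dev/null;python3 -c "from h import *;st()"
```

```text
t15.98 tip: mx -2.60 my 61.16 z 35.65 mm | F mx 0.5 my 0.2 z 4.0 | rot [ 1.7998e+02 -2.0000e-02  7.1160e+01]
t16.23 tip: mx -2.79 my 61.14 z 34.54 mm | F mx 1.1 my 0.2 z 3.5 | rot [ 1.7997e+02 -1.0000e-02  7.1160e+01]
```

```bash
python3 -m creep '[{"wx":0,"wy":0,"wz":0,"tx":0,"ty":-0.1,"tz":0.8,"gripper":-0.7},{"wx":0,"wy":0,"wz":0,"tx":0,"ty":-0.2,"tz":1,"gripper":-0.7},{"wx":0,"wy":0,"wz":0,"tx":0,"ty":-0.2,"tz":1,"gripper":-0.7}]' >/dev/null;python3 -c "from h import *;st()"; python3 -m creep '[{"wx":0,"wy":0,"wz":0,"tx":0,"ty":-0.1,"tz":0.6,"gripper":-0.7},{"wx":0,"wy":0,"wz":0,"tx":0,"ty":-0.2,"tz":0.8,"gripper":-0.7},{"wx":0,"wy":0,"wz":0,"tx":0,"ty":-0.2,"tz":0.8,"gripper":-0.7}]' >/dev/null;python3 -c "from h import *;st()"
```

```text
t16.48 tip: mx -2.90 my 61.22 z 33.76 mm | F mx 1.0 my 0.8 z 4.9 | rot [ 1.7996e+02 -2.0000e-02  7.1160e+01]
t16.73 tip: mx -2.90 my 61.26 z 33.40 mm | F mx 1.0 my 0.8 z 6.9 | rot [ 1.7994e+02 -4.0000e-02  7.1160e+01]
```

```bash
python3 -m creep '[{"wx":0,"wy":0,"wz":0,"tx":0,"ty":0,"tz":-10,"gripper":-0.7},{"wx":0,"wy":0,"wz":0,"tx":0,"ty":0,"tz":-25,"gripper":-0.7},{"wx":0,"wy":0,"wz":0,"tx":0,"ty":0,"tz":-44,"gripper":-0.7},{"wx":0,"wy":0,"wz":0,"tx":-15,"ty":0,"tz":-47,"gripper":-0.7},{"wx":0,"wy":0,"wz":0,"tx":-50,"ty":0,"tz":-47,"gripper":-0.7}]' >/dev/null; python3 -m creep '[{"wx":0,"wy":0,"wz":0,"tx":-30,"ty":0,"tz":0,"gripper":-0.7},{"wx":0,"wy":0,"wz":0,"tx":-60,"ty":0,"tz":0,"gripper":-0.7},{"wx":0,"wy":0,"wz":0,"tx":-72,"ty":0,"tz":0,"gripper":-0.7},{"wx":0,"wy":0,"wz":0,"tx":-72,"ty":0,"tz":0,"gripper":-0.7},{"wx":0,"wy":0,"wz":0,"tx":-72,"ty":0,"tz":0,"gripper":-0.7}]' >/dev/null; python3 -m creep '[{"wx":0,"wy":0,"wz":0,"tx":0,"ty":0,"tz":0,"gripper":-0.7},{"wx":0,"wy":0,"wz":0,"tx":0,"ty":0,"tz":0,"gripper":-0.7},{"wx":0,"wy":0,"wz":0,"tx":0,"ty":0,"tz":0,"gripper":-0.7}]' >/dev/null; python3 -c "from h import *;st()"
```

```text
t17.82 tip: mx -3.87 my -59.47 z 79.35 mm | F mx -0.5 my -0.8 z -0.4 | rot [-1.7998e+02  2.0000e-02  7.1300e+01]
```

```bash
python3 -m creep '[{"wx":0,"wy":0,"wz":0,"tx":-1,"ty":1,"tz":10,"gripper":-0.7},{"wx":0,"wy":0,"wz":0,"tx":-1,"ty":1,"tz":20,"gripper":-0.7},{"wx":0,"wy":0,"wz":0,"tx":-1,"ty":1,"tz":32,"gripper":-0.7},{"wx":0,"wy":0,"wz":0,"tx":-1,"ty":1,"tz":32,"gripper":-0.7},{"wx":0,"wy":0,"wz":0,"tx":-1,"ty":1,"tz":32,"gripper":-0.7}]' >/dev/null; python3 -m creep '[{"wx":0,"wy":0,"wz":0,"tx":0,"ty":0,"tz":0,"gripper":-0.7},{"wx":0,"wy":0,"wz":0,"tx":0,"ty":0,"tz":0,"gripper":-0.7},{"wx":0,"wy":0,"wz":0,"tx":0,"ty":0,"tz":0,"gripper":-0.7}]' >/dev/null; python3 -c "from h import *;st()"
```

```text
t18.48 tip: mx -2.17 my -61.77 z 48.11 mm | F mx 0.0 my 0.9 z -0.5 | rot [ 1.7996e+02 -3.0000e-02  7.1160e+01]
```

```bash
python3 -m creep '[{"wx":0,"wy":0,"wz":0,"tx":1,"ty":-0.5,"tz":3,"gripper":-0.7},{"wx":0,"wy":0,"wz":0,"tx":1,"ty":-0.5,"tz":6,"gripper":-0.7},{"wx":0,"wy":0,"wz":0,"tx":1,"ty":-0.5,"tz":8,"gripper":-0.7},{"wx":0,"wy":0,"wz":0,"tx":1,"ty":-0.5,"tz":8,"gripper":-0.7}]' >/dev/null;python3 -c "from h import *;st()"; python3 -m creep '[{"wx":0,"wy":0,"wz":0,"tx":0,"ty":0,"tz":1,"gripper":-0.7},{"wx":0,"wy":0,"wz":0,"tx":0,"ty":0,"tz":1.5,"gripper":-0.7},{"wx":0,"wy":0,"wz":0,"tx":0,"ty":0,"tz":1.5,"gripper":-0.7}]' >/dev/null;python3 -c "from h import *;st()"; python3 -m creep '[{"wx":0,"wy":0,"wz":0,"tx":0,"ty":0,"tz":1,"gripper":-0.7},{"wx":0,"wy":0,"wz":0,"tx":0,"ty":0,"tz":1.5,"gripper":-0.7},{"wx":0,"wy":0,"wz":0,"tx":0,"ty":0,"tz":1.5,"gripper":-0.7}]' >/dev/null;python3 -c "from h import *;st()"
```

```text
t18.82 tip: mx -3.23 my -60.98 z 39.12 mm | F mx -0.6 my 0.4 z -1.1 | rot [-1.7998e+02  2.0000e-02  7.1170e+01]
t19.07 tip: mx -3.02 my -60.92 z 38.09 mm | F mx -0.4 my -0.0 z -1.4 | rot [-180.      0.     71.16]
t19.32 tip: mx -2.85 my -60.92 z 36.63 mm | F mx -0.3 my 0.2 z -1.3 | rot [179.98  -0.    71.16]
```

```bash
python3 -m creep '[{"wx":0,"wy":0,"wz":0,"tx":0,"ty":0,"tz":1,"gripper":-0.7},{"wx":0,"wy":0,"wz":0,"tx":0,"ty":0,"tz":1.5,"gripper":-0.7},{"wx":0,"wy":0,"wz":0,"tx":0,"ty":0,"tz":1.5,"gripper":-0.7}]' >/dev/null;python3 -c "from h import *;st()"; python3 -m creep '[{"wx":0,"wy":0,"wz":0,"tx":0,"ty":-0.2,"tz":1,"gripper":-0.7},{"wx":0,"wy":0,"wz":0,"tx":0,"ty":-0.2,"tz":1.2,"gripper":-0.7},{"wx":0,"wy":0,"wz":0,"tx":0,"ty":-0.2,"tz":1.2,"gripper":-0.7}]' >/dev/null;python3 -c "from h import *;st()"; python3 -m creep '[{"wx":0,"wy":0,"wz":0,"tx":0,"ty":-0.2,"tz":0.8,"gripper":-0.7},{"wx":0,"wy":0,"wz":0,"tx":0,"ty":-0.2,"tz":1,"gripper":-0.7},{"wx":0,"wy":0,"wz":0,"tx":0,"ty":-0.2,"tz":1,"gripper":-0.7}]' >/dev/null;python3 -c "from h import *;st()"
```

```text
t19.57 tip: mx -2.73 my -60.79 z 35.52 mm | F mx 0.7 my -0.6 z 1.9 | rot [ 1.7997e+02 -2.0000e-02  7.1160e+01]
t19.82 tip: mx -2.87 my -60.76 z 34.34 mm | F mx -1.4 my -0.6 z 4.4 | rot [ 1.7996e+02 -3.0000e-02  7.1160e+01]
t20.07 tip: mx -3.13 my -60.84 z 33.02 mm | F mx 0.4 my -0.9 z 3.4 | rot [ 1.7997e+02 -2.0000e-02  7.1160e+01]
```

```bash
for i in 1; do python3 -m creep '[{"wx":0,"wy":0,"wz":0,"tx":0,"ty":-0.2,"tz":0.8,"gripper":-0.7},{"wx":0,"wy":0,"wz":0,"tx":0,"ty":-0.2,"tz":1,"gripper":-0.7},{"wx":0,"wy":0,"wz":0,"tx":0,"ty":-0.2,"tz":1,"gripper":-0.7}]' >/dev/null;python3 -c "from h import *;st()"; python3 -m creep '[{"wx":0,"wy":0,"wz":0,"tx":0,"ty":-0.2,"tz":0.8,"gripper":-0.7},{"wx":0,"wy":0,"wz":0,"tx":0,"ty":-0.2,"tz":0.8,"gripper":-0.7},{"wx":0,"wy":0,"wz":0,"tx":0,"ty":-0.2,"tz":0.8,"gripper":-0.7}]' >/dev/null;python3 -c "from h import *;st()"; done
```

```text
t20.32 tip: mx -3.33 my -60.81 z 32.07 mm | F mx 0.9 my -0.2 z 4.3 | rot [ 1.7997e+02 -2.0000e-02  7.1160e+01]
t20.57 tip: mx -3.54 my -60.85 z 31.17 mm | F mx 1.5 my 0.1 z 3.3 | rot [ 1.7997e+02 -1.0000e-02  7.1160e+01]
```

```bash
python3 -m creep '[{"wx":0,"wy":0,"wz":0,"tx":0,"ty":-0.2,"tz":0.8,"gripper":-0.7},{"wx":0,"wy":0,"wz":0,"tx":0,"ty":-0.2,"tz":1,"gripper":-0.7},{"wx":0,"wy":0,"wz":0,"tx":0,"ty":-0.2,"tz":1,"gripper":-0.7}]' >/dev/null;python3 -c "from h import *;st()"; python3 -m creep '[{"wx":0,"wy":0,"wz":0,"tx":0,"ty":-0.1,"tz":0.7,"gripper":-0.7},{"wx":0,"wy":0,"wz":0,"tx":0,"ty":-0.1,"tz":0.7,"gripper":-0.7},{"wx":0,"wy":0,"wz":0,"tx":0,"ty":-0.1,"tz":0.7,"gripper":-0.7}]' >/dev/null;python3 -c "from h import *;st()"
```

```text
t20.82 tip: mx -3.71 my -60.92 z 30.22 mm | F mx 2.1 my -0.6 z 3.7 | rot [ 1.7997e+02 -1.0000e-02  7.1160e+01]
t21.07 tip: mx -3.78 my -60.88 z 29.64 mm | F mx 1.6 my 0.3 z 5.3 | rot [ 1.7997e+02 -1.0000e-02  7.1160e+01]
```

```bash
python3 -m creep '[{"wx":0,"wy":0,"wz":0,"tx":0,"ty":0,"tz":-12,"gripper":-0.7},{"wx":0,"wy":0,"wz":0,"tx":0,"ty":0,"tz":-30,"gripper":-0.7},{"wx":0,"wy":0,"wz":0,"tx":0,"ty":0,"tz":-48,"gripper":-0.7},{"wx":0,"wy":0,"wz":0,"tx":15,"ty":0.5,"tz":-51,"gripper":-0.7},{"wx":0,"wy":0,"wz":0,"tx":50,"ty":0.7,"tz":-51,"gripper":-0.7}]' >/dev/null; python3 -m creep '[{"wx":0,"wy":0,"wz":0,"tx":30,"ty":0,"tz":0,"gripper":-0.7},{"wx":0,"wy":0,"wz":0,"tx":60,"ty":0,"tz":0,"gripper":-0.7},{"wx":0,"wy":0,"wz":0,"tx":71,"ty":0,"tz":0,"gripper":-0.7},{"wx":0,"wy":0,"wz":0,"tx":71,"ty":0,"tz":0,"gripper":-0.7},{"wx":0,"wy":0,"wz":0,"tx":71,"ty":0,"tz":0,"gripper":-0.7}]' >/dev/null; python3 -m creep '[{"wx":0,"wy":0,"wz":0,"tx":0,"ty":0,"tz":0,"gripper":-0.7},{"wx":0,"wy":0,"wz":0,"tx":0,"ty":0,"tz":10,"gripper":-0.7},{"wx":0,"wy":0,"wz":0,"tx":0,"ty":0,"tz":20,"gripper":-0.7},{"wx":0,"wy":0,"wz":0,"tx":0,"ty":0,"tz":20,"gripper":-0.7},{"wx":0,"wy":0,"wz":0,"tx":0,"ty":0,"tz":20,"gripper":-0.7}]' >/dev/null; python3 -c "from h import *;st()"
```

```text
t22.32 tip: mx -3.99 my 58.86 z 59.23 mm | F mx 0.1 my 0.5 z -0.5 | rot [-1.7989e+02  8.0000e-02  7.1090e+01]
```

```bash
python3 -m creep '[{"wx":0,"wy":0,"wz":0,"tx":1,"ty":0.5,"tz":7,"gripper":-0.7},{"wx":0,"wy":0,"wz":0,"tx":1,"ty":0.5,"tz":14,"gripper":-0.7},{"wx":0,"wy":0,"wz":0,"tx":1,"ty":0.5,"tz":14,"gripper":-0.7},{"wx":0,"wy":0,"wz":0,"tx":1,"ty":0.5,"tz":14,"gripper":-0.7}]' >/dev/null;python3 -c "from h import *;st()"; python3 -m creep '[{"wx":0,"wy":0,"wz":0,"tx":0,"ty":0,"tz":3,"gripper":-0.7},{"wx":0,"wy":0,"wz":0,"tx":0,"ty":0,"tz":6,"gripper":-0.7},{"wx":0,"wy":0,"wz":0,"tx":0,"ty":0,"tz":6,"gripper":-0.7},{"wx":0,"wy":0,"wz":0,"tx":0,"ty":0,"tz":6,"gripper":-0.7}]' >/dev/null; python3 -c "from h import *;st()"
```

```text
t22.65 tip: mx -3.23 my 60.87 z 45.79 mm | F mx 0.2 my 0.1 z -0.2 | rot [-1.7995e+02  5.0000e-02  7.1170e+01]
t22.98 tip: mx -2.89 my 61.04 z 40.34 mm | F mx -0.7 my -1.0 z -0.9 | rot [-1.7999e+02  1.0000e-02  7.1160e+01]
```

```bash
python3 -m creep '[{"wx":0,"wy":0,"wz":0,"tx":0,"ty":0,"tz":1.5,"gripper":-0.7},{"wx":0,"wy":0,"wz":0,"tx":0,"ty":0,"tz":3,"gripper":-0.7},{"wx":0,"wy":0,"wz":0,"tx":0,"ty":0,"tz":3,"gripper":-0.7}]' >/dev/null;python3 -c "from h import *;st()"; python3 -m creep '[{"wx":0,"wy":0,"wz":0,"tx":0,"ty":0,"tz":1,"gripper":-0.7},{"wx":0,"wy":0,"wz":0,"tx":0,"ty":0,"tz":2,"gripper":-0.7},{"wx":0,"wy":0,"wz":0,"tx":0,"ty":0,"tz":2,"gripper":-0.7}]' >/dev/null;python3 -c "from h import *;st()";  python3 -m creep '[{"wx":0,"wy":0,"wz":0,"tx":0,"ty":-0.2,"tz":1,"gripper":-0.7},{"wx":0,"wy":0,"wz":0,"tx":0,"ty":-0.2,"tz":1.2,"gripper":-0.7},{"wx":0,"wy":0,"wz":0,"tx":0,"ty":-0.2,"tz":1.2,"gripper":-0.7}]' >/dev/null;python3 -c "from h import *;st()"
```

```text
t23.23 tip: mx -2.73 my 61.06 z 37.28 mm | F mx 0.6 my 0.1 z -0.6 | rot [179.99  -0.    71.16]
t23.48 tip: mx -2.53 my 61.12 z 35.53 mm | F mx -0.2 my -0.2 z -0.8 | rot [ 1.7997e+02 -1.0000e-02  7.1160e+01]
t23.73 tip: mx -2.56 my 61.26 z 34.89 mm | F mx 0.7 my -0.7 z 4.4 | rot [ 1.7995e+02 -4.0000e-02  7.1160e+01]
```

```bash
python3 -m creep '[{"wx":0,"wy":0,"wz":0,"tx":0,"ty":-0.2,"tz":1,"gripper":-0.7},{"wx":0,"wy":0,"wz":0,"tx":0,"ty":-0.3,"tz":1,"gripper":-0.7},{"wx":0,"wy":0,"wz":0,"tx":0,"ty":-0.3,"tz":1,"gripper":-0.7}]' >/dev/null;python3 -c "from h import *;st()"; python3 -m creep '[{"wx":0,"wy":0,"wz":0,"tx":0,"ty":-0.2,"tz":1,"gripper":-0.7},{"wx":0,"wy":0,"wz":0,"tx":0,"ty":-0.2,"tz":1,"gripper":-0.7},{"wx":0,"wy":0,"wz":0,"tx":0,"ty":-0.2,"tz":1,"gripper":-0.7}]' >/dev/null;python3 -c "from h import *;st()"
```

```text
t23.98 tip: mx -2.94 my 61.28 z 33.38 mm | F mx 0.9 my 1.0 z 2.0 | rot [ 1.7995e+02 -3.0000e-02  7.1160e+01]
t24.23 tip: mx -3.23 my 61.15 z 32.16 mm | F mx 1.8 my 1.0 z 1.3 | rot [ 1.7997e+02 -1.0000e-02  7.1160e+01]
```

```bash
python3 -m creep '[{"wx":0,"wy":0,"wz":0,"tx":0,"ty":-0.2,"tz":1,"gripper":-0.7},{"wx":0,"wy":0,"wz":0,"tx":0,"ty":-0.2,"tz":1.2,"gripper":-0.7},{"wx":0,"wy":0,"wz":0,"tx":0,"ty":-0.2,"tz":1.2,"gripper":-0.7}]' >/dev/null;python3 -c "from h import *;st()"; python3 -m creep '[{"wx":0,"wy":0,"wz":0,"tx":0,"ty":-0.2,"tz":1,"gripper":-0.7},{"wx":0,"wy":0,"wz":0,"tx":0,"ty":-0.2,"tz":1,"gripper":-0.7},{"wx":0,"wy":0,"wz":0,"tx":0,"ty":-0.2,"tz":1,"gripper":-0.7}]' >/dev/null;python3 -c "from h import *;st()"
```

```text
t24.48 tip: mx -3.47 my 61.09 z 31.04 mm | F mx 1.3 my 0.5 z 1.4 | rot [ 1.7997e+02 -1.0000e-02  7.1160e+01]
t24.73 tip: mx -3.61 my 61.08 z 30.14 mm | F mx 2.1 my -0.2 z 2.0 | rot [ 1.7997e+02 -1.0000e-02  7.1160e+01]
```

```bash
python3 -m creep '[{"wx":0,"wy":0,"wz":0,"tx":0,"ty":-0.2,"tz":0.8,"gripper":-0.7},{"wx":0,"wy":0,"wz":0,"tx":0,"ty":-0.2,"tz":1,"gripper":-0.7},{"wx":0,"wy":0,"wz":0,"tx":0,"ty":-0.2,"tz":1,"gripper":-0.7}]' >/dev/null;python3 -c "from h import *;st()"; python3 -m creep '[{"wx":0,"wy":0,"wz":0,"tx":0,"ty":-0.2,"tz":0.8,"gripper":-0.7},{"wx":0,"wy":0,"wz":0,"tx":0,"ty":-0.2,"tz":0.8,"gripper":-0.7},{"wx":0,"wy":0,"wz":0,"tx":0,"ty":-0.2,"tz":0.8,"gripper":-0.7}]' >/dev/null;python3 -c "from h import *;st()"
```

```text
t24.98 tip: mx -3.80 my 61.11 z 29.25 mm | F mx 1.9 my 0.2 z 3.2 | rot [ 1.7997e+02 -1.0000e-02  7.1160e+01]
t25.23 tip: mx -4.02 my 61.09 z 28.30 mm | F mx 3.3 my 0.4 z 2.2 | rot [ 1.7997e+02 -1.0000e-02  7.1160e+01]
```

Left is at about 4.5 mm, so I go back to the right end to check it and even up.

```bash
python3 -m creep '[{"wx":0,"wy":0,"wz":0,"tx":0,"ty":0,"tz":-12,"gripper":-0.7},{"wx":0,"wy":0,"wz":0,"tx":0,"ty":0,"tz":-30,"gripper":-0.7},{"wx":0,"wy":0,"wz":0,"tx":0,"ty":0,"tz":-49,"gripper":-0.7},{"wx":0,"wy":0,"wz":0,"tx":-15,"ty":0,"tz":-52,"gripper":-0.7},{"wx":0,"wy":0,"wz":0,"tx":-50,"ty":0,"tz":-52,"gripper":-0.7}]' >/dev/null; python3 -m creep '[{"wx":0,"wy":0,"wz":0,"tx":-30,"ty":0,"tz":0,"gripper":-0.7},{"wx":0,"wy":0,"wz":0,"tx":-60,"ty":0,"tz":0,"gripper":-0.7},{"wx":0,"wy":0,"wz":0,"tx":-72,"ty":0,"tz":0,"gripper":-0.7},{"wx":0,"wy":0,"wz":0,"tx":-72,"ty":0,"tz":0,"gripper":-0.7},{"wx":0,"wy":0,"wz":0,"tx":-72,"ty":0,"tz":0,"gripper":-0.7}]' >/dev/null; python3 -m creep '[{"wx":0,"wy":0,"wz":0,"tx":0,"ty":0,"tz":0,"gripper":-0.7},{"wx":0,"wy":0,"wz":0,"tx":0,"ty":0,"tz":10,"gripper":-0.7},{"wx":0,"wy":0,"wz":0,"tx":0,"ty":0,"tz":20,"gripper":-0.7},{"wx":0,"wy":0,"wz":0,"tx":0,"ty":0,"tz":20,"gripper":-0.7},{"wx":0,"wy":0,"wz":0,"tx":0,"ty":0,"tz":20,"gripper":-0.7}]' >/dev/null; python3 - <<'E'
from h import *
st()
im,d,W=cloud("wrist");cv2.imwrite("pics/w6.png",im[...,::-1])
print("mould",rect(W,(.5625,.069),.11,.067,.077))
E
```

```text
t26.48 tip: mx -5.45 my -60.74 z 58.77 mm | F mx -0.7 my 0.1 z -0.7 | rot [-1.7987e+02  1.0000e-01  7.1220e+01]
mould (36474, ((560.8120727539062, 69.82843017578125), (150.5861053466797, 115.21434020996094), 71.32173919677734), np.float64(0.0720191826130876))
```

```bash
python3 -m creep '[{"wx":0,"wy":0,"wz":0,"tx":0,"ty":0.8,"tz":7,"gripper":-0.7},{"wx":0,"wy":0,"wz":0,"tx":0,"ty":0.8,"tz":14,"gripper":-0.7},{"wx":0,"wy":0,"wz":0,"tx":0,"ty":0.8,"tz":20,"gripper":-0.7},{"wx":0,"wy":0,"wz":0,"tx":0,"ty":0.8,"tz":20,"gripper":-0.7}]' >/dev/null;python3 -c "from h import *;st()"; python3 -m creep '[{"wx":0,"wy":0,"wz":0,"tx":0,"ty":0,"tz":2,"gripper":-0.7},{"wx":0,"wy":0,"wz":0,"tx":0,"ty":0,"tz":4,"gripper":-0.7},{"wx":0,"wy":0,"wz":0,"tx":0,"ty":0,"tz":4,"gripper":-0.7},{"wx":0,"wy":0,"wz":0,"tx":0,"ty":0,"tz":4,"gripper":-0.7}]' >/dev/null; python3 -c "from h import *;st()"
```

```text
t26.87 tip: mx -4.52 my -61.35 z 38.61 mm | F mx -0.0 my -0.5 z -1.3 | rot [-1.7989e+02  8.0000e-02  7.1160e+01]
t27.20 tip: mx -3.50 my -60.92 z 36.36 mm | F mx 0.2 my -0.7 z -1.3 | rot [ 1.7999e+02 -1.0000e-02  7.1160e+01]
```

```bash
python3 -m creep '[{"wx":0,"wy":0,"wz":0,"tx":0,"ty":-0.2,"tz":1.2,"gripper":-0.7},{"wx":0,"wy":0,"wz":0,"tx":0,"ty":-0.4,"tz":2.5,"gripper":-0.7},{"wx":0,"wy":0,"wz":0,"tx":0,"ty":-0.4,"tz":2.5,"gripper":-0.7}]' >/dev/null;python3 -c "from h import *;st()"; python3 -m creep '[{"wx":0,"wy":0,"wz":0,"tx":0,"ty":0,"tz":1,"gripper":-0.7},{"wx":0,"wy":0,"wz":0,"tx":0,"ty":0,"tz":1.5,"gripper":-0.7},{"wx":0,"wy":0,"wz":0,"tx":0,"ty":0,"tz":1.5,"gripper":-0.7}]' >/dev/null;python3 -c "from h import *;st()";  python3 -m creep '[{"wx":0,"wy":0,"wz":0,"tx":0,"ty":0,"tz":1,"gripper":-0.7},{"wx":0,"wy":0,"wz":0,"tx":0,"ty":0,"tz":1.5,"gripper":-0.7},{"wx":0,"wy":0,"wz":0,"tx":0,"ty":0,"tz":1.5,"gripper":-0.7}]' >/dev/null;python3 -c "from h import *;st()"
```

```text
t27.45 tip: mx -3.81 my -60.85 z 33.72 mm | F mx 0.5 my -0.6 z -1.1 | rot [ 1.7997e+02 -1.0000e-02  7.1170e+01]
t27.70 tip: mx -3.65 my -60.87 z 32.35 mm | F mx -0.1 my -1.6 z -0.6 | rot [ 1.7996e+02 -1.0000e-02  7.1160e+01]
t27.95 tip: mx -3.56 my -60.82 z 31.09 mm | F mx 0.8 my -0.3 z 0.7 | rot [ 1.7995e+02 -2.0000e-02  7.1160e+01]
```

```bash
python3 -m creep '[{"wx":0,"wy":0,"wz":0,"tx":0,"ty":-0.2,"tz":1,"gripper":-0.7},{"wx":0,"wy":0,"wz":0,"tx":0,"ty":-0.3,"tz":1,"gripper":-0.7},{"wx":0,"wy":0,"wz":0,"tx":0,"ty":-0.3,"tz":1,"gripper":-0.7}]' >/dev/null;python3 -c "from h import *;st()"; python3 -m creep '[{"wx":0,"wy":0,"wz":0,"tx":0,"ty":-0.2,"tz":0.8,"gripper":-0.7},{"wx":0,"wy":0,"wz":0,"tx":0,"ty":-0.2,"tz":1,"gripper":-0.7},{"wx":0,"wy":0,"wz":0,"tx":0,"ty":-0.2,"tz":1,"gripper":-0.7}]' >/dev/null;python3 -c "from h import *;st()"; python3 -m creep '[{"wx":0,"wy":0,"wz":0,"tx":0,"ty":-0.2,"tz":0.7,"gripper":-0.7},{"wx":0,"wy":0,"wz":0,"tx":0,"ty":-0.2,"tz":0.7,"gripper":-0.7},{"wx":0,"wy":0,"wz":0,"tx":0,"ty":-0.2,"tz":0.7,"gripper":-0.7}]' >/dev/null;python3 -c "from h import *;st()"
```

```text
t28.20 tip: mx -3.77 my -60.77 z 30.13 mm | F mx 0.8 my -0.8 z 3.6 | rot [ 1.7994e+02 -3.0000e-02  7.1160e+01]
t28.45 tip: mx -4.07 my -60.87 z 28.84 mm | F mx 2.2 my 0.8 z 2.1 | rot [ 1.7995e+02 -1.0000e-02  7.1160e+01]
t28.70 tip: mx -4.31 my -60.92 z 28.05 mm | F mx 2.7 my -0.3 z 1.8 | rot [179.95  -0.    71.16]
```

Right is at about 4.6 mm. I withdraw towards the block and check both ends from the camera on the way.

```bash
python3 -m creep '[{"wx":0,"wy":0,"wz":0,"tx":0,"ty":0,"tz":-12,"gripper":-0.7},{"wx":0,"wy":0,"wz":0,"tx":0,"ty":0,"tz":-35,"gripper":-0.7},{"wx":0,"wy":0,"wz":0,"tx":0,"ty":0,"tz":-60,"gripper":-0.7},{"wx":0,"wy":0,"wz":0,"tx":-15,"ty":0,"tz":-95,"gripper":-0.7},{"wx":0,"wy":0,"wz":0,"tx":-50,"ty":0,"tz":-110,"gripper":-0.7}]' >/dev/null; python3 -m creep '[{"wx":0,"wy":0,"wz":0,"tx":0,"ty":0,"tz":-10,"gripper":-0.7},{"wx":0,"wy":0,"wz":0,"tx":0,"ty":0,"tz":-10,"gripper":-0.7},{"wx":0,"wy":0,"wz":0,"tx":0,"ty":0,"tz":-10,"gripper":-0.7},{"wx":0,"wy":0,"wz":0,"tx":0,"ty":0,"tz":-10,"gripper":-0.7},{"wx":0,"wy":0,"wz":0,"tx":0,"ty":0,"tz":-10,"gripper":-0.7}]' >/dev/null; python3 - <<'E'
from h import *
st()
im,d,W=cloud("wrist");cv2.imwrite("pics/w7.png",im[...,::-1])
y=np.radians(-18.8);X=np.array([np.cos(y),np.sin(y)]);Y=np.array([-np.sin(y),np.cos(y)])
q=(W[...,:2]-[.5635,.0687]); mx=q@X*1e3; my=q@Y*1e3; z=W[...,2]
top=(abs(z-.072)<.005)&(abs(mx)<75)&(abs(my)<74)
for a in range(-70,75,20):
    s=top&(abs(my-a)<8); v=mx[s]; print(a,len(v),np.percentile(v,[.5,99.5]).round(1))
v,u=np.where(top); c=im[v.min()-15:v.max()+15,u.min()-15:u.max()+15,::-1]; k=min(560/c.shape[0],780/c.shape[1]); cv2.imwrite("pics/w7c.png",cv2.resize(c,None,fx=k,fy=k,interpolation=cv2.INTER_CUBIC)); print(k,u.min()-15,v.min()-15)
rel((.4573,-.3096,.206),92.2)
E
```

```text
t29.53 tip: mx -6.07 my -110.11 z 146.66 mm | F mx -0.1 my 0.5 z -1.1 | rot [-1.7983e+02  7.0000e-02  7.1260e+01]
-70 1363 [-60.9  53.8]
-50 2026 [-60.8  54. ]
-30 2420 [-60.7  53.9]
-10 2423 [-60.1  53.9]
10 2609 [-59.8  53.8]
30 2932 [-59.5  53.9]
50 2760 [-59.3  54.1]
70 508 [-59.4  53.9]Traceback (most recent call last):
  File "<stdin>", line 9, in <module>
ZeroDivisionError: division by zero
```

Depth puts the back face at +53.9 mm and the front face at -60.9 mm on the right and -59.3 mm on the left, so the ends are open about 4.7 and 3.2 mm. The left margin is thin, so I work the left end once more.

```bash
python3 -m creep '[{"wx":0,"wy":0,"wz":0,"tx":35,"ty":0.5,"tz":15,"gripper":-0.7},{"wx":0,"wy":0,"wz":0,"tx":70,"ty":1,"tz":30,"gripper":-0.7},{"wx":0,"wy":0,"wz":0,"tx":105,"ty":1,"tz":45,"gripper":-0.7},{"wx":0,"wy":0,"wz":0,"tx":140,"ty":1,"tz":60,"gripper":-0.7},{"wx":0,"wy":0,"wz":0,"tx":170,"ty":1.5,"tz":65,"gripper":-0.7}]' >/dev/null; python3 -m creep '[{"wx":0,"wy":0,"wz":0,"tx":0,"ty":0,"tz":0,"gripper":-0.7},{"wx":0,"wy":0,"wz":0,"tx":0,"ty":0,"tz":0,"gripper":-0.7},{"wx":0,"wy":0,"wz":0,"tx":0,"ty":0,"tz":10,"gripper":-0.7},{"wx":0,"wy":0,"wz":0,"tx":0,"ty":0,"tz":20,"gripper":-0.7},{"wx":0,"wy":0,"wz":0,"tx":0,"ty":0,"tz":20,"gripper":-0.7}]' >/dev/null; python3 -m creep '[{"wx":0,"wy":0,"wz":0,"tx":0,"ty":0,"tz":0,"gripper":-0.7},{"wx":0,"wy":0,"wz":0,"tx":0,"ty":0,"tz":0,"gripper":-0.7}]' >/dev/null;python3 -c "from h import *;st()"
```

```text
t30.58 tip: mx -2.87 my 58.22 z 63.17 mm | F mx -0.6 my 0.9 z -0.4 | rot [ 1.800e+02 -1.000e-02  7.108e+01]
```

```bash
python3 -m creep '[{"wx":0,"wy":0,"wz":0,"tx":2,"ty":-0.8,"tz":8,"gripper":-0.7},{"wx":0,"wy":0,"wz":0,"tx":2,"ty":-0.8,"tz":16,"gripper":-0.7},{"wx":0,"wy":0,"wz":0,"tx":2,"ty":-0.8,"tz":24,"gripper":-0.7},{"wx":0,"wy":0,"wz":0,"tx":2,"ty":-0.8,"tz":24,"gripper":-0.7},{"wx":0,"wy":0,"wz":0,"tx":2,"ty":-0.8,"tz":24,"gripper":-0.7}]' >/dev/null;python3 -c "from h import *;st()"; python3 -m creep '[{"wx":0,"wy":0,"wz":0,"tx":0,"ty":0,"tz":2,"gripper":-0.7},{"wx":0,"wy":0,"wz":0,"tx":0,"ty":0,"tz":3,"gripper":-0.7},{"wx":0,"wy":0,"wz":0,"tx":0,"ty":0,"tz":3,"gripper":-0.7}]' >/dev/null; python3 -c "from h import *;st()"
```

```text
t31.00 tip: mx -4.37 my 60.71 z 38.18 mm | F mx -0.9 my 0.2 z -0.8 | rot [-1.7994e+02  6.0000e-02  7.1160e+01]
t31.25 tip: mx -3.94 my 61.12 z 36.02 mm | F mx -0.5 my -0.6 z -0.3 | rot [-180.     -0.     71.17]
```

```bash
python3 -m creep '[{"wx":0,"wy":0,"wz":0,"tx":0,"ty":0,"tz":1.2,"gripper":-0.7},{"wx":0,"wy":0,"wz":0,"tx":0,"ty":0,"tz":2.2,"gripper":-0.7},{"wx":0,"wy":0,"wz":0,"tx":0,"ty":0,"tz":2.2,"gripper":-0.7}]' >/dev/null;python3 -c "from h import *;st()"; python3 -m creep '[{"wx":0,"wy":0,"wz":0,"tx":0,"ty":0,"tz":1,"gripper":-0.7},{"wx":0,"wy":0,"wz":0,"tx":0,"ty":0,"tz":1.5,"gripper":-0.7},{"wx":0,"wy":0,"wz":0,"tx":0,"ty":0,"tz":1.5,"gripper":-0.7}]' >/dev/null;python3 -c "from h import *;st()";  python3 -m creep '[{"wx":0,"wy":0,"wz":0,"tx":0,"ty":0,"tz":1,"gripper":-0.7},{"wx":0,"wy":0,"wz":0,"tx":0,"ty":-0.2,"tz":1.2,"gripper":-0.7},{"wx":0,"wy":0,"wz":0,"tx":0,"ty":-0.2,"tz":1.2,"gripper":-0.7}]' >/dev/null;python3 -c "from h import *;st()"
```

```text
t31.50 tip: mx -4.01 my 61.05 z 33.72 mm | F mx -0.1 my -0.1 z -0.7 | rot [-179.99    0.     71.17]
t31.75 tip: mx -3.96 my 61.07 z 32.25 mm | F mx -1.0 my 0.6 z -0.8 | rot [-179.99    0.     71.16]
t32.00 tip: mx -3.94 my 61.05 z 31.16 mm | F mx -0.1 my 0.3 z -0.8 | rot [ 1.7998e+02 -1.0000e-02  7.1160e+01]
```

```bash
python3 -m creep '[{"wx":0,"wy":0,"wz":0,"tx":0,"ty":0,"tz":1,"gripper":-0.7},{"wx":0,"wy":0,"wz":0,"tx":0,"ty":-0.2,"tz":1.2,"gripper":-0.7},{"wx":0,"wy":0,"wz":0,"tx":0,"ty":-0.2,"tz":1.2,"gripper":-0.7}]' >/dev/null;python3 -c "from h import *;st()"; python3 -m creep '[{"wx":0,"wy":0,"wz":0,"tx":0,"ty":-0.2,"tz":1,"gripper":-0.7},{"wx":0,"wy":0,"wz":0,"tx":0,"ty":-0.2,"tz":1,"gripper":-0.7},{"wx":0,"wy":0,"wz":0,"tx":0,"ty":-0.2,"tz":1,"gripper":-0.7}]' >/dev/null;python3 -c "from h import *;st()"; python3 -m creep '[{"wx":0,"wy":0,"wz":0,"tx":0,"ty":-0.2,"tz":1,"gripper":-0.7},{"wx":0,"wy":0,"wz":0,"tx":0,"ty":-0.2,"tz":1,"gripper":-0.7},{"wx":0,"wy":0,"wz":0,"tx":0,"ty":-0.2,"tz":1,"gripper":-0.7}]' >/dev/null;python3 -c "from h import *;st()"
```

```text
t32.25 tip: mx -3.88 my 61.13 z 30.11 mm | F mx 1.2 my 0.2 z -0.9 | rot [ 1.7995e+02 -2.0000e-02  7.1160e+01]
t32.50 tip: mx -3.93 my 61.13 z 29.17 mm | F mx 1.5 my 0.4 z -0.4 | rot [ 1.7993e+02 -2.0000e-02  7.1150e+01]
t32.75 tip: mx -4.14 my 61.19 z 28.25 mm | F mx 2.4 my -0.4 z 1.1 | rot [ 1.7994e+02 -3.0000e-02  7.1160e+01]
```

```bash
python3 -m creep '[{"wx":0,"wy":0,"wz":0,"tx":0,"ty":-0.2,"tz":1,"gripper":-0.7},{"wx":0,"wy":0,"wz":0,"tx":0,"ty":-0.2,"tz":1,"gripper":-0.7},{"wx":0,"wy":0,"wz":0,"tx":0,"ty":-0.2,"tz":1,"gripper":-0.7}]' >/dev/null;python3 -c "from h import *;st()"; python3 -m creep '[{"wx":0,"wy":0,"wz":0,"tx":0,"ty":-0.2,"tz":1,"gripper":-0.7},{"wx":0,"wy":0,"wz":0,"tx":0,"ty":-0.2,"tz":1,"gripper":-0.7},{"wx":0,"wy":0,"wz":0,"tx":0,"ty":-0.2,"tz":1,"gripper":-0.7}]' >/dev/null;python3 -c "from h import *;st()"
```

```text
t33.00 tip: mx -4.60 my 61.23 z 27.12 mm | F mx 2.7 my 0.0 z 0.7 | rot [ 1.7996e+02 -2.0000e-02  7.1160e+01]
t33.25 tip: mx -4.89 my 61.16 z 26.02 mm | F mx 3.5 my -0.4 z 1.8 | rot [ 1.7997e+02 -1.0000e-02  7.1160e+01]
```

Withdrawing and checking again.

```bash
python3 -m creep '[{"wx":0,"wy":0,"wz":0,"tx":0,"ty":0,"tz":-12,"gripper":-0.7},{"wx":0,"wy":0,"wz":0,"tx":0,"ty":0,"tz":-35,"gripper":-0.7},{"wx":0,"wy":0,"wz":0,"tx":0,"ty":0,"tz":-70,"gripper":-0.7},{"wx":0,"wy":0,"wz":0,"tx":-25,"ty":0,"tz":-100,"gripper":-0.7},{"wx":0,"wy":0,"wz":0,"tx":-62,"ty":0,"tz":-115,"gripper":-0.7}]' >/dev/null; python3 -m creep '[{"wx":0,"wy":0,"wz":0,"tx":-40,"ty":0,"tz":-5,"gripper":-0.7},{"wx":0,"wy":0,"wz":0,"tx":-80,"ty":0,"tz":-5,"gripper":-0.7},{"wx":0,"wy":0,"wz":0,"tx":-110,"ty":0,"tz":-5,"gripper":-0.7},{"wx":0,"wy":0,"wz":0,"tx":-110,"ty":0,"tz":-5,"gripper":-0.7},{"wx":0,"wy":0,"wz":0,"tx":-110,"ty":0,"tz":-5,"gripper":-0.7}]' >/dev/null; python3 -m creep '[{"wx":0,"wy":0,"wz":0,"tx":0,"ty":0,"tz":0,"gripper":-0.7},{"wx":0,"wy":0,"wz":0,"tx":0,"ty":0,"tz":0,"gripper":-0.7},{"wx":0,"wy":0,"wz":0,"tx":0,"ty":0,"tz":0,"gripper":-0.7}]' >/dev/null; python3 - <<'E'
from h import *
st()
im,d,W=cloud("wrist");cv2.imwrite("pics/w8.png",im[...,::-1])
y=np.radians(-18.8);X=np.array([np.cos(y),np.sin(y)]);Y=np.array([-np.sin(y),np.cos(y)])
q=(W[...,:2]-[.5635,.0687]); mx=q@X*1e3; my=q@Y*1e3; z=W[...,2]
top=(abs(z-.072)<.005)&(abs(mx)<75)&(abs(my)<74)
for a in range(-70,75,20):
    s=top&(abs(my-a)<8); v=mx[s]; print(a,len(v),np.percentile(v,[.5,99.5]).round(1))
W0=np.load("pics/w2.npy");q=(W0[...,:2]-[.5635,.0687]); mx=q@X*1e3; my=q@Y*1e3; z=W0[...,2]
top=(abs(z-.072)<.005)&(abs(mx)<75)&(abs(my)<74)
print("before")
for a in (-50,0,50):
    s=top&(abs(my-a)<8); v=mx[s]; print(a,len(v),np.percentile(v,[.5,99.5]).round(1))
rel((.4573,-.3096,.206),92.2)
E
```

```text
t34.33 tip: mx -5.90 my -109.20 z 145.66 mm | F mx -0.0 my 0.4 z -0.1 | rot [-1.7993e+02  3.0000e-02  7.1330e+01]
-70 1412 [-60.4  53.8]
-50 2081 [-60.5  53.9]
-30 2439 [-60.7  53.9]
-10 2437 [-60.9  53.9]
10 2598 [-61.2  53.8]
30 2903 [-61.3  53.9]
50 2747 [-61.7  54. ]
70 642 [-61.7  53.8]
before
-50 997 [-54.2  54.2]
0 1192 [-54.1  54.4]
50 1294 [-55.1  54.3]
t [-282.9   26.6    7. ] w [ -0.06   0.03 -20.89] now [ 0.5228 -0.0331  0.2128] [-1.7994e+02  4.0000e-02  7.1310e+01] time 34.38
```

Both ends are now open, about 4.5 mm on the right and 5.7 mm on the left, 1.2 mm apart. I take the wedge home.

```bash
python3 -m creep '[{"wx":0,"wy":0,"wz":-4,"tx":-38,"ty":4,"tz":0,"gripper":-0.7},{"wx":0,"wy":0,"wz":-8,"tx":-76,"ty":8,"tz":0,"gripper":-0.7},{"wx":0,"wy":0,"wz":-12,"tx":-114,"ty":12,"tz":0,"gripper":-0.7},{"wx":0,"wy":0,"wz":-17,"tx":-152,"ty":16,"tz":0,"gripper":-0.7},{"wx":0,"wy":0,"wz":-21,"tx":-190,"ty":19,"tz":0,"gripper":-0.7}]' >/dev/null;  python3 -m creep '[{"wx":0,"wy":0,"wz":0,"tx":-30,"ty":0,"tz":0,"gripper":-0.7},{"wx":0,"wy":0,"wz":0,"tx":-60,"ty":0,"tz":0,"gripper":-0.7},{"wx":0,"wy":0,"wz":0,"tx":-84,"ty":0,"tz":0,"gripper":-0.7},{"wx":0,"wy":0,"wz":0,"tx":-84,"ty":0,"tz":0,"gripper":-0.7},{"wx":0,"wy":0,"wz":0,"tx":-84,"ty":0,"tz":0,"gripper":-0.7}]' >/dev/null;  python3 -m creep '[{"wx":0,"wy":0,"wz":0,"tx":0,"ty":0,"tz":0,"gripper":-0.7},{"wx":0,"wy":0,"wz":0,"tx":0,"ty":0,"tz":0,"gripper":-0.7},{"wx":0,"wy":0,"wz":0,"tx":0,"ty":0,"tz":0,"gripper":-0.7}]' >/dev/null; python3 -c "
from h import *
rel((.4573,-.3096,.15),92.2)"
```

```text
t [ -5.9 -26.3  63. ] w [ 0.01 -0.06  0.12] now [ 0.4833 -0.3027  0.213 ] [ 1.7999e+02 -6.0000e-02  9.2320e+01] time 35.47
```

```bash
python3 -m creep '[{"wx":0,"wy":0,"wz":0,"tx":-6,"ty":-26,"tz":10,"gripper":-0.7},{"wx":0,"wy":0,"wz":0,"tx":-6,"ty":-26,"tz":40,"gripper":-0.7},{"wx":0,"wy":0,"wz":0,"tx":-6,"ty":-26,"tz":62,"gripper":-0.7},{"wx":0,"wy":0,"wz":0,"tx":-6,"ty":-26,"tz":62,"gripper":-0.7},{"wx":0,"wy":0,"wz":0,"tx":-6,"ty":-26,"tz":62,"gripper":-0.7}]' >/dev/null;  python3 -m creep '[{"wx":0,"wy":0,"wz":0,"tx":0,"ty":0,"tz":0,"gripper":-0.7},{"wx":0,"wy":0,"wz":0,"tx":0,"ty":0,"tz":0,"gripper":-0.7},{"wx":0,"wy":0,"wz":0,"tx":0,"ty":0,"tz":0,"gripper":-0.7}]' >/dev/null; python3 - <<'E'
from h import *
rel((.4573,-.3096,.12),92.2)
im,d,W=cloud("wrist");cv2.imwrite("pics/w9.png",im[...,::-1])
for n in ("side",):
    im,d,W=cloud(n);cv2.imwrite("pics/s9.png",cv2.resize(im[240:480,180:400,::-1],None,fx=2.4,fy=2.4))
E
```

```text
t [ 2.3 -0.6 32.5] w [ 0.12  0.05 -0.01] now [ 0.4579 -0.3119  0.1525] [1.7988e+02 5.0000e-02 9.2190e+01] time 36.13
```

View pics/s9.png

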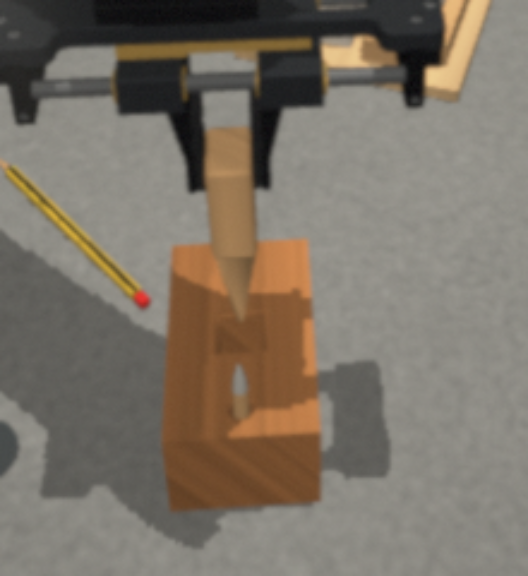

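The side crop shows the tip at (241,318) standing over the slot mouth at (242,333). I lower it in steps and watch the force.

```bash
python3 -m creep '[{"wx":0,"wy":0,"wz":0,"tx":2,"ty":-0.6,"tz":8,"gripper":-0.7},{"wx":0,"wy":0,"wz":0,"tx":2,"ty":-0.6,"tz":20,"gripper":-0.7},{"wx":0,"wy":0,"wz":0,"tx":2,"ty":-0.6,"tz":32,"gripper":-0.7},{"wx":0,"wy":0,"wz":0,"tx":2,"ty":-0.6,"tz":40,"gripper":-0.7},{"wx":0,"wy":0,"wz":0,"tx":2,"ty":-0.6,"tz":40,"gripper":-0.7}]' ; python3 -m creep '[{"wx":0,"wy":0,"wz":0,"tx":0,"ty":0,"tz":0,"gripper":-0.7},{"wx":0,"wy":0,"wz":0,"tx":0,"ty":0,"tz":8,"gripper":-0.7},{"wx":0,"wy":0,"wz":0,"tx":0,"ty":0,"tz":16,"gripper":-0.7},{"wx":0,"wy":0,"wz":0,"tx":0,"ty":0,"tz":16,"gripper":-0.7},{"wx":0,"wy":0,"wz":0,"tx":0,"ty":0,"tz":16,"gripper":-0.7}]'; python3 -c "
from h import *
rel((.4573,-.3096,.0742),92.2)"
```

```text
time_s: 36.65
tool_pos: [0.4544, -0.3084, 0.1083]
tool_rot: [-179.7, -0.1, 92.2]
force: [0.1, -0.3, -0.5]
grip_width: 0.0219
grasp_force: 39.9
time_s: 37.07
tool_pos: [0.4558, -0.3093, 0.0946]
tool_rot: [-179.9, -0.0, 92.2]
force: [0.3, 0.1, -0.6]
grip_width: 0.022
grasp_force: 39.9
t [-0.4  1.5 20.4] w [-0.06 -0.02 -0.04] now [ 0.4558 -0.3093  0.0946] [-1.7994e+02 -2.0000e-02  9.2160e+01] time 37.07
```

```bash
python3 -m creep '[{"wx":0,"wy":0,"wz":0,"tx":0,"ty":1.2,"tz":5,"gripper":-0.7},{"wx":0,"wy":0,"wz":0,"tx":0,"ty":1.2,"tz":10,"gripper":-0.7},{"wx":0,"wy":0,"wz":0,"tx":0,"ty":1.2,"tz":14,"gripper":-0.7},{"wx":0,"wy":0,"wz":0,"tx":0,"ty":1.2,"tz":14,"gripper":-0.7},{"wx":0,"wy":0,"wz":0,"tx":0,"ty":1.2,"tz":14,"gripper":-0.7}]' ; python3 -m creep '[{"wx":0,"wy":0,"wz":0,"tx":0,"ty":0,"tz":2,"gripper":-0.7},{"wx":0,"wy":0,"wz":0,"tx":0,"ty":0,"tz":4,"gripper":-0.7},{"wx":0,"wy":0,"wz":0,"tx":0,"ty":0,"tz":4,"gripper":-0.7},{"wx":0,"wy":0,"wz":0,"tx":0,"ty":0,"tz":4,"gripper":-0.7}]'; python3 -c "
from h import *
rel((.4573,-.3096,.0742),92.2)"
```

```text
time_s: 37.48
tool_pos: [0.4571, -0.3094, 0.0808]
tool_rot: [-180.0, -0.0, 92.2]
force: [-0.3, -0.4, -1.1]
grip_width: 0.0217
grasp_force: 39.9
time_s: 37.82
tool_pos: [0.4574, -0.3094, 0.0771]
tool_rot: [180.0, -0.0, 92.2]
force: [-0.5, 0.5, -0.6]
grip_width: 0.0225
grasp_force: 39.9
t [-0.2 -0.1  2.9] w [ 0.   -0.01 -0.04] now [ 0.4574 -0.3094  0.0771] [ 1.800e+02 -1.000e-02  9.216e+01] time 37.82
```

```bash
python3 -m creep '[{"wx":0,"wy":0,"wz":0,"tx":0,"ty":0,"tz":2,"gripper":-0.7},{"wx":0,"wy":0,"wz":0,"tx":0,"ty":0,"tz":2.5,"gripper":-0.7},{"wx":0,"wy":0,"wz":0,"tx":0,"ty":0,"tz":2.5,"gripper":-0.7},{"wx":0,"wy":0,"wz":0,"tx":0,"ty":0,"tz":2.5,"gripper":-0.7}]' ; python3 -m creep '[{"wx":0,"wy":0,"wz":0,"tx":0,"ty":0,"tz":0,"gripper":-0.3},{"wx":0,"wy":0,"wz":0,"tx":0,"ty":0,"tz":0,"gripper":0},{"wx":0,"wy":0,"wz":0,"tx":0,"ty":0,"tz":0,"gripper":0.2},{"wx":0,"wy":0,"wz":0,"tx":0,"ty":0,"tz":0,"gripper":0.3},{"wx":0,"wy":0,"wz":0,"tx":0,"ty":0,"tz":0,"gripper":0.3}]'; python3 -m creep '[{"wx":0,"wy":0,"wz":0,"tx":0,"ty":0,"tz":0,"gripper":0.3},{"wx":0,"wy":0,"wz":0,"tx":0,"ty":0,"tz":0,"gripper":0.3},{"wx":0,"wy":0,"wz":0,"tx":0,"ty":0,"tz":-20,"gripper":0.3},{"wx":0,"wy":0,"wz":0,"tx":0,"ty":0,"tz":-50,"gripper":0.3},{"wx":0,"wy":0,"wz":0,"tx":0,"ty":0,"tz":-85,"gripper":0.3}]'
```

```text
time_s: 38.15
tool_pos: [0.4574, -0.3094, 0.0746]
tool_rot: [-180.0, -0.0, 92.2]
force: [0.4, -0.2, -0.8]
grip_width: 0.0223
grasp_force: 39.9
time_s: 38.57
tool_pos: [0.4575, -0.3095, 0.0747]
tool_rot: [180.0, -0.0, 92.2]
force: [-1.2, 0.2, 0.3]
grip_width: 0.0474
grasp_force: 0.0
time_s: 38.98
tool_pos: [0.456, -0.3087, 0.1591]
tool_rot: [-179.8, -0.1, 92.1]
force: [0.4, -1.5, 0.5]
grip_width: 0.0565
grasp_force: 0.0
```

```bash
python3 -m creep '[{"wx":0,"wy":0,"wz":0,"tx":0,"ty":0,"tz":-30,"gripper":0.3},{"wx":0,"wy":0,"wz":0,"tx":0,"ty":0,"tz":-50,"gripper":0.3},{"wx":0,"wy":0,"wz":0,"tx":0,"ty":0,"tz":-50,"gripper":0.3},{"wx":0,"wy":0,"wz":0,"tx":0,"ty":0,"tz":-50,"gripper":0.3},{"wx":0,"wy":0,"wz":0,"tx":0,"ty":0,"tz":-50,"gripper":0.3}]' ; python3 - <<'E'
from h import *
for n in ("wrist","side","scene"):
    im,d,W=cloud(n); print(n,"handle",rect(W,(.4585,-.3095),.03,.11,.128))
    if n=="side": cv2.imwrite("pics/s10.png",im[...,::-1])
E
```

```text
time_s: 39.4
tool_pos: [0.457, -0.309, 0.2088]
tool_rot: [-180.0, -0.0, 92.2]
force: [0.2, -0.2, -0.7]
grip_width: 0.0564
grasp_force: 0.0
wrist handle (1194, ((458.212158203125, -308.9395446777344), (22.377220153808594, 34.22389221191406), 2.036184310913086), np.float64(0.12171451899108907))
side handle (490, ((458.6722106933594, -311.0726623535156), (22.718441009521484, 35.430755615234375), 1.9258995056152344), np.float64(0.12202256014278975))
scene handle (218, ((458.61883544921875, -307.93121337890625), (24.12605094909668, 36.81553268432617), 2.5334017276763916), np.float64(0.12060565070040072))
```

View pics/s10.png

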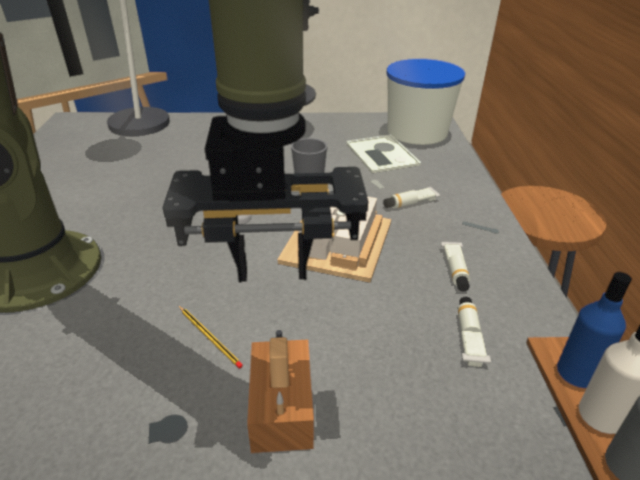

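The wedge hangs in the block at (279,365), upright and at its original height, and the gripper is clear. Handing in.

```bash
python3 -c "
from h import *
print(env.sign_off())"
```

```text
the job is handed in; nothing more can be done
None
```

The mould is parted, about 4.5 mm at the right end and 5.7 mm at the left by the depth camera. The wedge hangs back in its slot, and the job was handed in at about 40 s; the sign-off gave no verdict.

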